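# Turn the chopping board up to dry

### The arm

A 7-joint arm with a two-finger parallel gripper is mounted at the origin on a cart in front of the work surface, level with it; the furniture and walls round the work are solid. World frame = base frame: x ahead of the robot, y to its left, z up, the work surface at z = 0. Lengths are in mm, angles in rad, forces in N, time in s.
With the tool pointing down it reaches from about 400 to 750 mm from the base axis. Payload 19.5 kg.
Tool frame: the origin (TCP) lies midway between the tips of the shut fingers; the grasp point (between the pads) lies 19 mm behind it (r.grip_point_offset is the distance from the TCP to the grasp point, in mm); z points along the fingers, y is the direction in which the jaws open and shut (so a half turn about z gives the same grasp; the last joint's range is limited). The gripper opens to 85 mm and grips with 20 to 120 N. Pads are 22 mm wide; open, the fingers measure 114 mm over their backs; the gripper's body (76 mm by 85 mm) begins 54 mm behind the grasp point. The pads swing forward as they close: fully open they stand 13 mm farther back than shut.
Start: joints at [1.081, 0.707, -0.028, 1.485, 0.022, 0.951, -0.075], TCP at [248.955, -518.282, 231.268] pointing down, gripper open.
Joint ranges: [-2.71, 2.71], [-0.32, 2.16], [-1.57, 1.52], [0, 2.45], [-1.46, 4.6], [0, 2.02], [-2.83, 2.83]. Speed limits (rad/s): [1.89, 1.89, 2.57, 2.57, 3.01, 3.01, 3.01].

### API

Orientations are given as a 3x3 rotation matrix whose columns are the frame's x, y, z axes.
In Python, from cell import r gives the robot as it stands.
- The arm moves only by the tool step_arm, never from a script. Its argument "series" is a list of rows, each a list of 7 numbers: the shift along the tool's x, y, z in cm, then the turn, a rotation vector about the tool's x, y, z in rad, then the opening, from 0 (shut) to 1 (fully open). A call has 1 to 20 rows; each row is the pose to reach, as a shift and turn from the pose commanded when the call began, along the tool's axes at that moment; what a row does not reach only later rows make up. A row lasts 1/8 s, in which the tool goes at most 62.5 mm and 10.7 degrees, less where a joint would pass 70% of its speed; a pose out of reach is approached as far as the arm can. A call with a gripper value outside its range is refused whole. The fingers move at their own pace and stop on an object; the grip force is fixed at half the most. Time passes only in rows, so rows that repeat a pose let the fingers close. It gives the time, the measured TCP pose, the force and the opening at its end, in the units of the state.
- r.state(): the state, without advancing time (a new reading comes with each control period).
- r.get_image(name): name is "scene" or "top" or "wrist"; returns the picture (480x640x3 uint8, blue, green, red); there is no depth.
- r.camera_params(name): a dict with "fx", "fy", "cx", "cy" (pixels), "k1" (the pictures are not rectified: a ray, as slopes to the right and down, at radius r is drawn at 1 + k1 r^2 times it, then the intrinsics apply), "R" (3x3) and "t" (3): a world point X has camera coordinates R X + t. Camera axes: x right, y down, z forward; pixel columns grow to the right and rows downward; lengths in mm; the calibration is good to about 2 mm. A picture is of the moment at which its call begins: read the wrist's pose just before it. camera_params takes no time and is no camera call; for the wrist camera it gives the pose at the moment of the call.
- r.job_done(): hands the job in, once; it reports no verdict.
Trained networks look in the newest picture that a camera, given by its name, has taken for a name from the list of things; names that differ only in an ending like _2 or _b are one class to them, and where a whole thing is asked for, a point or a joint stands for the part that bears it (a point fixed in the world has none). Each returns a list of dicts, best first, with "score" (0 to 1); they miss things now and then, are a little off and sometimes report something else, mostly with a low value. They report only what shows in the picture. A call takes as long as a camera call.
- r.boxes_of(target, camera): "position" ([x, y, z] in mm, in world coordinates, good to about 4 mm: the middle of the surface that is visible of it).
- r.spot_point(target, camera): "position" ([x, y, z] in mm, in world coordinates, good to about 4 mm: a listed point, or the origin of a listed thing).
The state is a dict: "t": time; "joints": joint angles; "qvel": joint speeds; "joint_torque": joint torques, N m; "tcp_pos": TCP position; "ee_rot": TCP orientation; "force": force on the tool from outside, world axes, zero at the start; "moment": the same for the moment, N m; "opening": finger opening in mm.
Only numpy, scipy, OpenCV 4.12 (cv2) and the standard library are available. Lean on these libraries where they do the work, as an engineer would, in place of code of your own. Each camera call takes 0.05 s, during which the arm holds its last target.

### The job

The freshly rinsed chopping board lies flat on the deck of the wooden drying stand, where its wet underside cannot dry. Slide it flat towards the sink bowl, away from the slats, until its end clearly sticks out past the open edge of the deck (about a third of its length), reach under that end and turn the board over backwards, so that it ends leaning against the slats with its underside facing the bowl and its lower edge on the deck, pushed home squarely against the feet of the slats. Do not let it fall off the deck, and leave the mug, the honey jar and the glass where they are.

Things in the scene. Friction and masses are not known exactly. Their poses are not given: they have to be found in the camera images.
- stand_front (a point): Middle of the top of the open edge (left end, towards the bowl) of the fixed wooden drying stand's deck: a flat plate 260 (x) x 200 (y) x 14 mm, top 60 mm above the work surface, on two runners whose ends lie 60 mm in from the open edge. Axes: x from the open edge to the slats (to the robot's right, and up to 0.42 rad away from the robot), y along the edge, away from the robot, z up.
- stand_stop (a point): Point on the deck top, 215 mm along x from stand_front, in the line of the feet of the three slats (same axes). The slats rise from here, 125 mm long, 26 mm wide, 60 mm apart, leaning back (to +x) 25 degrees from upright; the board is to lean on them.
- board_mid (a point): Centre of the loose wooden board: 150 mm long (x), 130 wide (y), 14 thick (z), about 0.25 kg, friction on the stand about 0.4. x runs from its outer end (at the deck's open edge) to its inner end (at the slats); z out of the face with a dark groove line, up at the start. It starts about square on the deck, outer end 6 to 20 mm in from the open edge, 45 to 59 mm clear between inner end and slats.
- mug_mid (a point): Bystander: mug, about 90 mm wide and 105 mm high, standing to the right of the stand; point 45 mm above its foot.
- honey_mid (a point): Bystander: squat round jar with dark lid, 65 mm wide, 86 mm high, right of the stand, beyond the mug; point 45 mm above its foot.
- tumbler_mid (a point): Bystander: clear glass, 81 mm wide, 92 mm high, behind the slats, farther from the robot; point 45 mm above its foot.
- board_outer (a point): Middle of the board's outer end (the one at the deck's open edge) (half-way up its thickness); this end is at the top when the board leans on the slats.
- board_inner (a point): Middle of the board's inner end (the one at the slats) (half-way up its thickness); this end is at the bottom when the board leans on the slats.

How it is judged (in metres and radians):
On the way, in this order (a step that is already met when the one before it is completed fails the run):
1. the board, still flat on the deck, sticks out at least 30 mm past the deck's open edge (x of board_outer in the frame of stand_front below -0.03 m and angle between board_mid's own z axis and vertical below 0.12 rad), for 0.2 s.
2. the board has been turned up past upright (angle between board_mid's own z axis and vertical above 1.7 rad), for 0.2 s.
At the end, for the whole second after the job is handed in: Board at rest, released, leaning on the slats, underside to the bowl (turned 103 to 129 degrees), lower edge on the deck, its mid-point at most 25 mm in front of the slat feet, square to them within 8.6 degrees, within 60 mm of the stand's middle line (angle between board_mid's own z axis and vertical between 1.8 and 2.25 rad and x of board_inner in the frame of stand_stop above -0.025 m and z of board_inner in the frame of stand_stop between -0.005 and 0.02 m and z of board_outer in the frame of stand_stop above 0.11 m and y of board_mid in the frame of stand_stop between -0.06 and 0.06 m and angle between the y axis of board_mid and the y axis of stand_stop, either way round below 0.15 rad and contact force between board and stand above 0.3 N and linear speed of board below 0.02 m/s); the robot touches nothing.
It fails at once if the board falls off the deck (height (world z) of board_mid below 0.04 m).
It fails at once if the mug is moved more than 25 mm (distance of mug_mid from where it was at the start of the episode above 0.025 m).
It fails at once if the honey jar is moved more than 25 mm (distance of honey_mid from where it was at the start of the episode above 0.025 m).
It fails at once if the glass is moved more than 25 mm (distance of tumbler_mid from where it was at the start of the episode above 0.025 m).
It also fails if it takes over 51 s, if anything falls off the work surface, if the arm or the gripper's body presses on something with over 40 N, if the wrist force passes 120 N, or if a joint passes its speed limit or range.

## Working session

There is one attempt and no reset: what is moved stays moved. The work goes in short steps, Python scripts to look and compute and a tool call to move; the robot and the scene stay as the last step left them, time stands still between calls to the robot, and variables do not carry over. Pictures are saved under pics/ and viewed, and the job is handed in when it is done.

Besides the shell and the picture viewer there is one more tool, called after "Call:" as a command line: name --pt "numbers of a row" for each row, then --argument value for the rest. step_arm: Moves the arm, as the interface text tells. Its arguments: {"type":"object","properties":{"series":{"type":"array"}},"required":["series"]}

```bash
ls; mkdir -p pics; cat > h.py <<'E'
import numpy as np, cv2
from cell import r
np.set_printoptions(precision=3,suppress=True)
def pic(n,f):
    im=r.get_image(n); cv2.imwrite('pics/'+f,im); return im
def sh(keys=('t','tcp_pos','force','opening','joints')):
    s=r.state()
    for k in keys: print(k,np.round(s[k],3))
    return s
E
python3 - <<'E'
from h import *
sh(); print(r.state()['ee_rot'])
pic('scene','s0.png');
for n in ['stand_front','stand_stop','board_mid','board_outer','board_inner','mug_mid','honey_mid','tumbler_mid']:
    print(n,[ (np.round(d['position']),round(d['score'],2)) for d in r.spot_point(n,'scene')][:2])
pic('top','t0.png')
for n in ['stand_front','stand_stop','board_mid','board_outer','board_inner','mug_mid','honey_mid','tumbler_mid']:
    print(n,[ (np.round(d['position']),round(d['score'],2)) for d in r.spot_point(n,'top')][:2])
E
```

```text
pics
t 0.0
tcp_pos [ 248.838 -518.054  230.824]
force [0.486 0.075 0.07 ]
opening 85.407
joints [ 1.081  0.707 -0.028  1.485  0.022  0.951 -0.076]
[[ 0.901  0.433 -0.001]
 [ 0.433 -0.901  0.001]
 [-0.    -0.001 -1.   ]]
stand_front [(array([507., 156.,  60.]), 0.91)]
stand_stop [(array([565., -54.,  61.]), 0.65)]
board_mid [(array([538.,  74.,  65.]), 0.92)]
board_outer []
board_inner [(array([556.,   6.,  65.]), 0.58)]
mug_mid [(array([536.,  79.,  68.]), 0.67), (array([ 681., -244.,   45.]), 0.51)]
honey_mid [(array([ 610., -349.,   47.]), 0.7)]
tumbler_mid [(array([ 684., -238.,   46.]), 0.77)]
stand_front [(array([508., 156.,  56.]), 0.71)]
stand_stop [(array([562., -56.,  60.]), 0.74)]
board_mid [(array([538.,  78.,  66.]), 0.64)]
board_outer [(array([511., 150.,  66.]), 0.76)]
board_inner [(array([557.,   2.,  71.]), 0.76), (array([ 472., -346.,   44.]), 0.39)]
mug_mid [(array([ 474., -345.,   45.]), 0.6)]
honey_mid [(array([ 610., -350.,   47.]), 0.83)]
tumbler_mid [(array([ 684., -248.,   46.]), 0.74)]
```

View pics/s0.png

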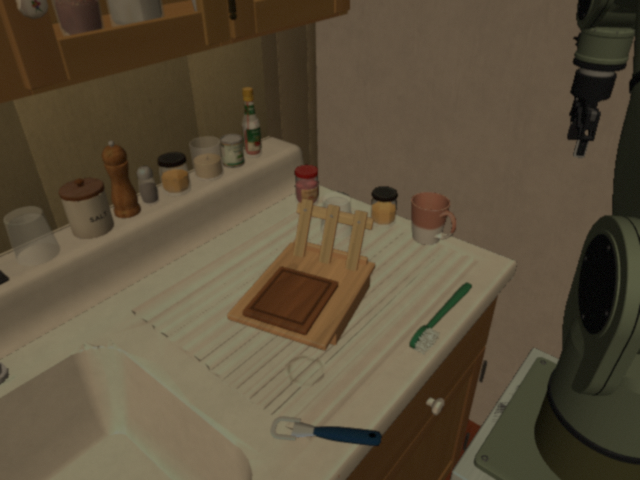

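View pics/t0.png

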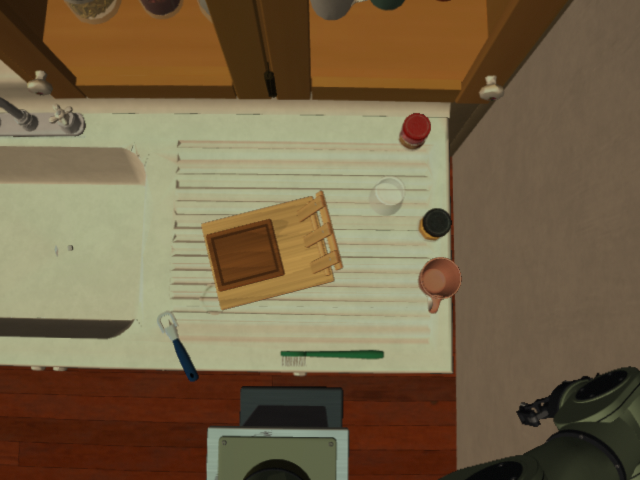

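The stand is mid-counter with the open edge to the left. In the top view the board spans about (208-284, 220-290) and the slats are at about x=320. I'll refine this with corner pixels.

```bash
python3 - <<'E'
from h import *
im=cv2.imread('pics/t0.png'); c=cv2.resize(im[180:320,190:360],None,fx=4.5,fy=4.2,interpolation=cv2.INTER_CUBIC); c=cv2.convertScaleAbs(c,alpha=1.3); cv2.imwrite('pics/t0c.png',cv2.resize(im[180:320,190:360],None,fx=4,fy=4,interpolation=cv2.INTER_CUBIC))
im=cv2.imread('pics/s0.png'); cv2.imwrite('pics/s0c.png',cv2.resize(im[180:350,220:400],None,fx=3.5,fy=3.5,interpolation=cv2.INTER_CUBIC))
for n in ['top','scene']:
    p=r.camera_params(n); print(n,p['fx'],p['cx'],p['k1'],-np.array(p['R']).T@p['t'])
E
```

```text
top 603.3920199434338 324.1250540168668 -0.09376154343756475 [ 375.306  -83.13  1395.86 ]
scene 511.9656960517095 322.74216477281016 -0.002928836647655559 [ 17.209 606.501 698.931]
```

View pics/t0c.png

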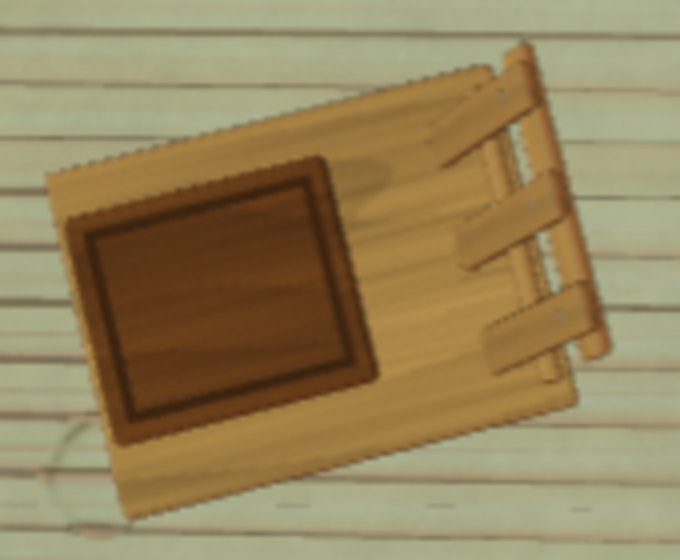

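View pics/s0c.png

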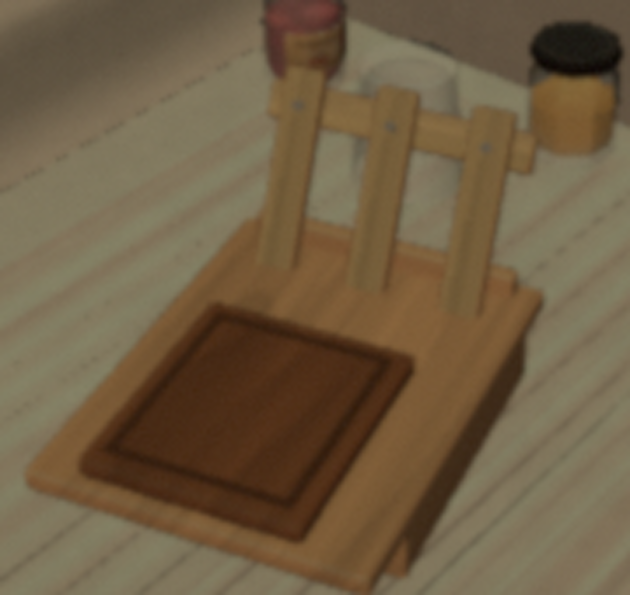

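```bash
cat >> h.py <<'E'
def ray(cam,uv):
    p=r.camera_params(cam); d=np.array([(uv[0]-p['cx'])/p['fx'],(uv[1]-p['cy'])/p['fy']]); x=d.copy()
    for _ in range(20): x=d/(1+p['k1']*(x@x))
    R=np.array(p['R']); return -R.T@np.array(p['t']), R.T@np.r_[x,1]
def atz(cam,uv,z):
    o,d=ray(cam,uv); return o+d*(z-o[2])/d[2]
E
python3 - <<'E'
from h import *
T=lambda q,z: atz('top',(q[0]/4+190-.4,q[1]/4+180-.4),z)
S=lambda q,z: atz('scene',(q[0]/3.5+220-.4,q[1]/3.5+180-.4),z)
D=[T(q,60) for q in [(47,173),(128,518),(577,403)]]
B=[T(q,74) for q in [(66,220),(120,443),(377,380),(322,157)]]
D2=[S(q,60) for q in [(28,478),(365,585),(542,295)]]
B2=[S(q,74) for q in [(83,462),(300,533),(413,358),(216,304)]]
for n,L in [('D',D),('D2',D2),('B',B),('B2',B2)]: print(n,np.array(L))
yaws=[]
for D_ in (D,D2):
    f=(D_[0]+D_[1])/2; e=D_[2]-D_[1]; y=D_[0]-D_[1]
    print('front',f,'len',np.linalg.norm(e),np.linalg.norm(y),'yaw',np.arctan2(e[1],e[0]),np.arctan2(-y[0],y[1]))
for B_ in (B,B2):
    c=np.mean(B_,0); e=(B_[2]+B_[3]-B_[0]-B_[1])/2; y=(B_[0]+B_[3]-B_[1]-B_[2])/2
    print('mid',c,np.linalg.norm(e),np.linalg.norm(y),np.arctan2(e[1],e[0]),np.arctan2(-y[0],y[1]))
E
```

```text
D [[ 606.427  177.771   60.   ]
 [ 414.185  125.302   60.   ]
 [ 481.051 -121.519   60.   ]]
D2 [[ 598.056  180.992   60.   ]
 [ 412.796  129.547   60.   ]
 [ 479.341 -118.189   60.   ]]
B [[577.686 163.333  74.   ]
 [454.592 128.865  74.   ]
 [491.163 -11.213  74.   ]
 [615.054  22.011  74.   ]]
B2 [[572.247 164.306  74.   ]
 [451.045 133.058  74.   ]
 [491.873  -9.566  74.   ]
 [611.313  22.5    74.   ]]
front [510.306 151.536  60.   ] len 255.71815028894844 199.274107846434 yaw -1.3062384827090587 -1.3043548053674945
front [505.426 155.27   60.   ] len 256.5180480566057 192.27006095042822 yaw -1.3083795192601804 -1.2999331503501323
mid [534.624  75.749  74.   ] 145.47563756237625 128.04640909201026 -1.313848168896115 -1.3032948681777963
mid [531.619  77.575  74.   ] 147.71860093994843 124.41660946976114 -1.296961688992596 -1.3135184989525586
```

Call:
step_arm --pt "25 -15.7 0 0 0 -0.7 1" --pt "25 -15.7 0 0 0 -0.7 1" --pt "25 -15.7 0 0 0 -0.7 1" --pt "25 -15.7 0 0 0 -0.7 1" --pt "25 -15.7 0 0 0 -0.7 1" --pt "49.7 -31.4 0 0 0 -1.388 1" --pt "49.7 -31.4 0 0 0 -1.388 1" --pt "49.7 -31.4 0 0 0 -1.388 1" --pt "49.7 -31.4 0 0 0 -1.388 1" --pt "49.7 -31.4 0 0 0 -1.388 1" --pt "49.7 -31.4 0 0 0 -1.388 1" --pt "49.7 -31.4 0 0 0 -1.388 1"

```text
t: 2.4
tcp_pos: [560.8, -20.7, 231.2]
ee_rot: [[-0.261, 0.965, -0.0], [0.965, 0.261, -0.0], [-0.0, -0.0, -1.0]]
force: [0.3, -0.5, -0.0]
opening: 85.0
```

```bash
python3 - <<'E'
from h import *
s=sh(); print(s['ee_rot'])
pic('wrist','w1.png');pic('scene','s1.png')
E
```

```text
t 2.4
tcp_pos [560.771 -20.667 231.226]
force [ 0.326 -0.502 -0.049]
opening 84.961
joints [ 0.163  0.7   -0.356  1.531  0.278  0.961 -0.013]
[[-0.261  0.965 -0.   ]
 [ 0.965  0.261 -0.   ]
 [-0.    -0.    -1.   ]]
```

View pics/w1.png

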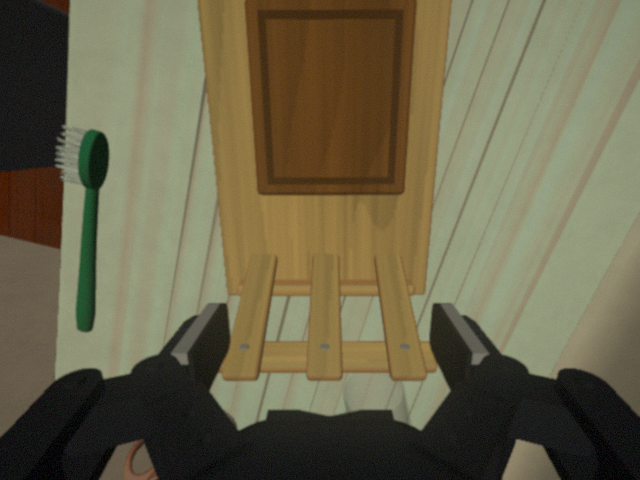

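View pics/s1.png

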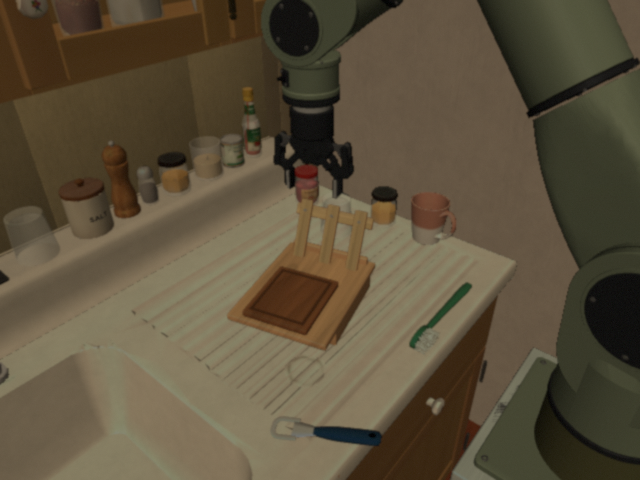

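The wrist view shows the board's inner end at row ~193 (columns 259-405) and the slat feet at row ~255. Next I'll measure the gap.

```bash
cat >> h.py <<'E'
XS=np.array([.262,-.965,0]);YS=np.array([.965,.262,0]);F=np.array([508,155,60.])
def st(p): d=np.asarray(p)-F; return np.array([d@XS,d@YS,p[2]])
E
python3 - <<'E'
from h import *
for uv,z in [((259,193),74),((405,193),74),((248,2),74),((415,2),74),((262,255),60),((325,254),60),((388,255),60),((228,294),60),((424,294),60)]:
    p=atz('wrist',uv,z); print(uv,p,st(p))
print('tcp',st(r.state()['tcp_pos']))
E
```

```text
(259, 193) [494.012  -9.44   74.   ] [155.02  -56.581  74.   ]
(405, 193) [617.382  23.849  74.   ] [155.219  71.192  74.   ]
(248, 2) [457.734 128.474  74.   ] [ 12.428 -55.456  74.   ]
(415, 2) [578.085 160.842  74.   ] [12.725 69.162 74.   ]
(262, 255) [506.714 -70.639  60.   ] [217.404 -60.358  60.   ]
(325, 254) [565.361 -53.74   60.   ] [216.462   0.663  60.   ]
(388, 255) [624.509 -38.813  60.   ] [217.555  61.652  60.   ]
(228, 294) [ 482.319 -120.124   60.   ] [258.767 -96.865  60.   ]
(424, 294) [672.05  -68.829  60.   ] [258.976  99.665  60.   ]
tcp [183.807   4.736 231.407]
```

Call:
step_arm --pt "0 0.2 5 0 0 0 1" --pt "0 0.2 10 0 0 0 1" --pt "0 0.2 14 0 0 0 1" --pt "0 0.2 16 0 0 0 1" --pt "0 0.2 17 0 0 0 1" --pt "0 0.2 17.4 0 0 0 1" --pt "0 0.2 17.6 0 0 0 1" --pt "0 0.2 17.6 0 0 0 1"

```text
t: 3.5
tcp_pos: [563.2, -19.6, 55.8]
ee_rot: [[-0.262, 0.965, 0.001], [0.965, 0.262, 0.0], [-0.0, 0.001, -1.0]]
force: [0.1, -0.7, -0.7]
opening: 85.5
```

```bash
python3 - <<'E'
from h import *
s=sh(); print(st(s['tcp_pos']))
pic('wrist','w2.png');im=pic('scene','s2.png')
cv2.imwrite('pics/s2c.png',cv2.resize(im[80:350,200:450],None,fx=2.2,fy=2.2,interpolation=cv2.INTER_CUBIC))
E
```

```text
t 3.5
tcp_pos [563.166 -19.617  55.798]
force [ 0.09  -0.735 -0.725]
opening 85.471
joints [ 0.108  0.951 -0.253  1.687  0.398  0.554 -0.12 ]
[182.959   7.486  55.798]
```

View pics/s2c.png

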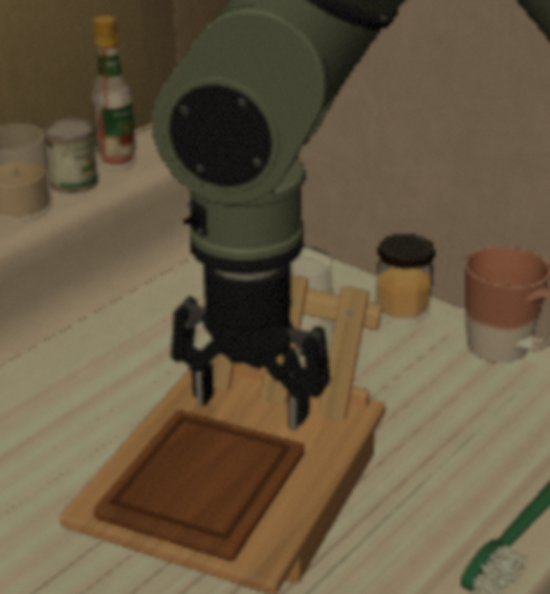

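Call:
step_arm --pt "0 0 0.4 0 0 0 1" --pt "0.8 0 0.4 0 0 0 1" --pt "1.3 0 0.4 0 0 0 1" --pt "1.8 0 0.4 0 0 0 1" --pt "2.4 0 0.4 0 0 0 1" --pt "3.1 0 0.4 0 0 0 1" --pt "3.8 0 0.4 0 0 0 1" --pt "4.5 0 0.4 0 0 0 1" --pt "5.2 0 0.4 0 0 0 1" --pt "5.8 0 0.4 0 0 0 1" --pt "6.3 0 0.4 0 0 0 1" --pt "6.8 0 0.4 0 0 0 1" --pt "7.1 0 0.4 0 0 0 1" --pt "7.1 0 0.4 0 0 0 1"

```text
t: 5.35
tcp_pos: [544.3, 49.3, 51.3]
ee_rot: [[-0.262, 0.965, -0.0], [0.965, 0.262, 0.0], [0.0, -0.0, -1.0]]
force: [-0.6, 0.6, 0.1]
opening: 85.6
```

```bash
python3 - <<'E'
from h import *
s=sh(); print(st(s['tcp_pos']))
im=pic('top','t3.png')
print(r.spot_point('board_outer','top')[:1],r.spot_point('board_mid','top')[:1])
cv2.imwrite('pics/t3c.png',cv2.resize(im[180:320,170:340],None,fx=4,fy=4,interpolation=cv2.INTER_CUBIC))
im=pic('scene','s3.png')
cv2.imwrite('pics/s3c.png',cv2.resize(im[80:350,200:450],None,fx=2.2,fy=2.2,interpolation=cv2.INTER_CUBIC))
E
```

```text
t 5.35
tcp_pos [544.288  49.274  51.293]
force [-0.582  0.601  0.096]
opening 85.579
joints [-0.035  0.941 -0.218  1.752  0.379  0.49  -0.237]
[111.533   7.318  51.293]
[{'position': [499.2, 207.9, 67.4], 'score': 0.59}] [{'position': [563.4, -56.2, 62.3], 'score': 0.66}]
```

View pics/s3c.png

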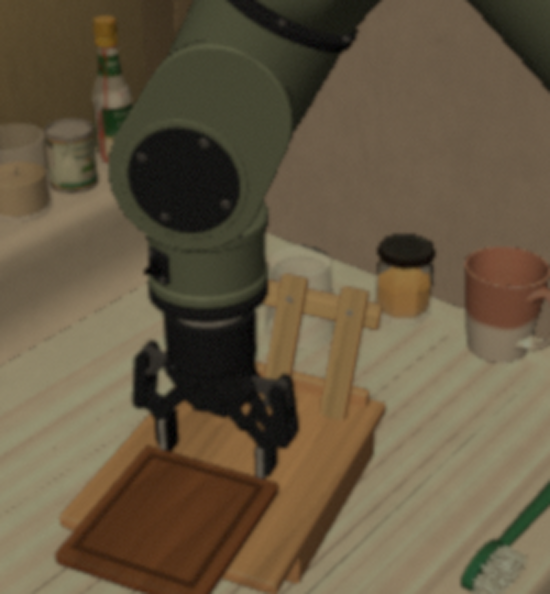

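View pics/t3c.png

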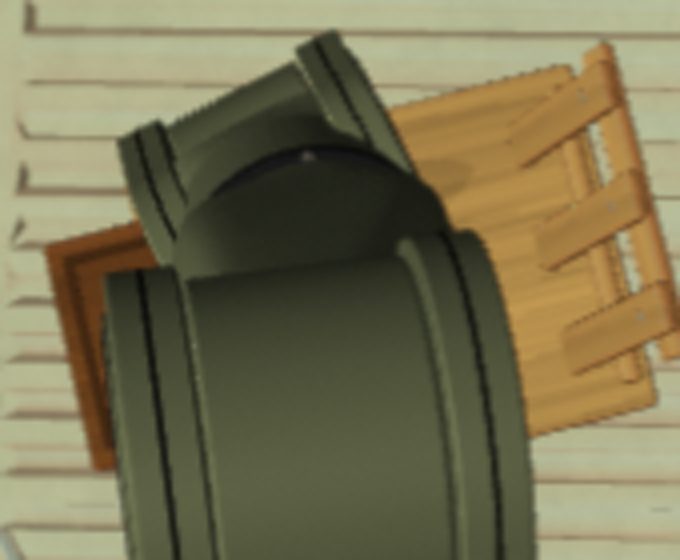

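The board now sticks out about 50 mm and is still square. Before choosing how to grip it, I'll fit a kinematic model from the recorded poses to check reach.

```bash
cat > kin.py <<'E'
import numpy as np, itertools
from scipy.spatial.transform import Rotation as Ro
from scipy.optimize import least_squares
Rz=lambda a:Ro.from_euler('z',a).as_matrix(); Ry=lambda a:Ro.from_euler('y',a).as_matrix()
data=[([1.081,.707,-.028,1.485,.022,.951,-.075],[248.955,-518.282,231.268],None),
([.163,.7,-.356,1.531,.278,.961,-.013],[560.771,-20.667,231.226],None),
([.108,.951,-.253,1.687,.398,.554,-.12],[563.166,-19.617,55.798],None),
([-.035,.941,-.218,1.752,.379,.49,-.237],[544.288,49.274,51.293],None)]
yx=[(.901,.433),(-.261,.965),(-.262,.965),(-.262,.965)]
def fk(q,p,sg):
    b0,d1,d3,d5,d7,b7,a3,a4=p[:8]; by=p[8] if len(p)>8 else 0
    R=Rz(b0+sg[0]*q[0]); x=np.array([0,0,d1])
    pts=[x]
    R=R@Ry(q[1])@Rz(sg[1]*q[2]); x=x+R@[a3,0,d3]; pts.append(x)
    R=R@Ry(q[3]); x=x+R@[a4,0,0]; R=R@Rz(sg[2]*q[4]); x=x+R@[0,0,d5]; pts.append(x)
    R=R@Ry(q[5])@Rz(sg[3]*q[6]+b7); x=x+R@[0,0,d7]
    return x,R,pts
if __name__=='__main__':
  res=[]
  for sg in itertools.product([1,-1],repeat=4):
   for b0 in (-2.2,0):
    def f(p):
        o=[]
        for (q,x,_),t in zip(data,yx):
            X,R,_=fk(q,p,sg); o+=list((X-x)/1.)
            o+=list(200*(R[:,0]-[t[0],t[1],0])); o+=list(200*(R[:,2]-[0,0,-1]))
        for v,m in zip(p[1:5],(300,400,400,250)): o.append((v-m)/200)
        o+=[p[6]/50,p[7]/50]
        return o
    for b7 in (0,1.57,3.14,-1.57):
      s=least_squares(f,[b0,300,400,400,250,b7,0,0]); res.append((s.cost,sg,s.x))
  res.sort(key=lambda a:a[0])
  for c,sg,x in res[:5]: print(round(c,1),sg,np.round(x,3))
E
python3 kin.py
```

```text
7.4 (-1, -1, -1, -1) [-5.60000e-02  2.48508e+02  5.20328e+02  2.98442e+02  2.48173e+02
  1.51500e+00 -8.20500e+00 -1.72500e+00]
7.4 (-1, -1, -1, -1) [-5.60000e-02  2.48508e+02  5.20328e+02  2.98442e+02  2.48174e+02
  1.51500e+00 -8.20500e+00 -1.72500e+00]
7.4 (-1, -1, -1, -1) [-5.60000e-02  2.48509e+02  5.20328e+02  2.98443e+02  2.48175e+02
  1.51500e+00 -8.20500e+00 -1.72500e+00]
7.4 (-1, -1, -1, -1) [-5.60000e-02  2.48508e+02  5.20328e+02  2.98442e+02  2.48174e+02
  1.51500e+00 -8.20500e+00 -1.72500e+00]
2156.5 (-1, -1, -1, 1) [-5.60000e-02  2.48509e+02  5.20328e+02  2.98442e+02  2.48175e+02
  1.73700e+00 -8.20500e+00 -1.72500e+00]
```

```bash
cat > ik.py <<'E'
from kin import *
P=np.array([-.056,248.5,520.33,298.44,248.17,1.515,-8.2,-1.7]); SG=(-1,-1,-1,-1)
lo=np.array([-2.71,-.32,-1.57,0,-1.46,0,-2.83]);hi=np.array([2.71,2.16,1.52,2.45,4.6,2.02,2.83])
XS=np.array([.262,-.965,0]);YS=np.array([.965,.262,0]);ZW=np.array([0,0,1.]);F=np.array([508,155,60.])
def W(x,y,z): return F*[1,1,0]+x*XS+y*YS+np.array([0,0,z])
def rot(al,flip=1):
    # tool z: al below horizontal toward +x_s ; tool y in the vertical plane (jaws vertical) flip sign
    z=np.cos(al)*XS-np.sin(al)*ZW; y=flip*(np.sin(al)*XS+np.cos(al)*ZW); return np.c_[np.cross(y,z),y,z]
def rotF(al,flip=1): # fork: jaws along YS
    z=np.cos(al)*XS-np.sin(al)*ZW; y=flip*YS; return np.c_[np.cross(y,z),y,z]
rng=np.random.default_rng(0)
def ik(x,R,q0=None,n=25,marg=.03,reg=0.0):
    best=None
    def f(q):
        X,RR,_=fk(q,P,SG); o=np.r_[(X-x)/10,(Ro.from_matrix(RR.T@R)).as_rotvec()*20]
        if q0 is not None: o=np.r_[o,reg*(q-q0)]
        return o
    for i in range(n):
        s0=q0 if (i==0 and q0 is not None) else rng.uniform(lo+.1,hi-.1)
        s=least_squares(f,np.clip(s0,lo+marg+1e-3,hi-marg-1e-3),bounds=(lo+marg,hi-marg))
        if best is None or s.cost<best[0]: best=(s.cost,s.x)
        if best[0]<1e-3: break
    return best
E
python3 - <<'E'
from ik import *
np.set_printoptions(precision=2,suppress=True)
for al in (0,.17,.35,.52,.7,.87):
  for fl in (1,-1):
    c,q=ik(W(-15,7,67),rot(al,fl)); print('grip',al,fl,round(c,3),q,fk(q,P,SG)[2][1],fk(q,P,SG)[2][2])
E
```

```text
grip 0 1 0.0 [-1.27  1.76  1.3   1.43  0.01  1.07 -1.96] [168.96 482.69 152.22] [445.8  410.81  67.  ]
grip 0 -1 0.0 [-1.03  1.45  0.49  1.43  0.81  1.37  0.47] [287.8  427.69 319.63] [445.8  410.81  67.  ]
grip 0.17 1 0.0 [-1.16  1.48  0.85  1.48  0.43  1.06 -2.35] [227.06 465.11 302.57] [446.74 407.36 108.99]
grip 0.17 -1 0.0 [-0.79  1.31 -0.    1.48  1.07  1.57  0.25] [370.96 336.87 388.91] [446.74 407.36 108.99]
grip 0.35 1 0.0 [-1.05  1.31  0.59  1.53  0.6   1.04 -2.5 ] [269.85 422.26 388.81] [449.74 396.29 152.1 ]
grip 0.35 -1 0.0 [-0.47  1.33 -0.67  1.53  1.35  1.93  0.08] [463.03 200.03 376.54] [449.74 396.29 152.1 ]
grip 0.52 1 0.0 [-1.22  1.46  1.16  1.58 -0.23  0.83 -1.73] [198.8  477.07 309.27] [454.4  379.15 190.31]
grip 0.52 -1 0.0 [-1.16  1.36  0.94  1.58  0.09  0.82  1.12] [223.5  455.75 363.19] [454.4  379.15 190.31]
grip 0.7 1 0.0 [-0.67  1.09 -0.09  1.63  0.98  1.14 -2.79] [374.44 262.25 497.16] [461.09 354.49 226.88]
grip 0.7 -1 0.0 [-0.72  1.09  0.03  1.63  0.91  1.07  0.41] [358.2  283.42 497.86] [461.09 354.49 226.88]
grip 0.87 1 0.0 [-1.08  1.22  0.93  1.67 -0.27  0.68 -1.63] [247.41 418.62 433.86] [468.9  325.74 256.68]
grip 0.87 -1 0.0 [-0.44  1.07 -0.44  1.67  1.13  1.23  0.26] [420.36 167.87 505.26] [468.9  325.74 256.68]
```

```bash
cat > path.py <<'E'
from ik import *
np.set_printoptions(precision=2,suppress=True)
L=124
def tcp(th,cx,y=7,clear=2,L=L):
    c=np.array([cx,60+7*abs(np.cos(th))+clear]); u=np.array([-np.cos(th),np.sin(th)]); p=c+L*u
    return W(p[0],y,p[1])
E
python3 - <<'E'
from path import *
for fl in (1,-1):
  for seed in range(4):
    c,q=ik(tcp(.2,100),rot(.2,fl)); ok=True
    print('start',fl,round(c,3),q)
    for th in np.arange(.2,1.96,.15):
        f=(th-.2)/1.65; cx=100+100*min(f*1.2,1)
        c,q2=ik(tcp(th,cx),rot(th,fl),q0=q,n=1,reg=.05)
        print(round(th,2),round(c,3),q2,'wr',fk(q2,P,SG)[2][2].round(),'maxd',abs(q2-q).max().round(2)); q=q2
        if c>.1: break
E
```

```text
start 1 0.0 [-1.27  1.61  1.27  1.5  -0.06  0.99 -1.86]
0.2 0.0 [-1.27  1.61  1.27  1.5  -0.06  0.99 -1.86] wr [445. 412. 143.] maxd 0.0
0.35 0.0 [-1.24  1.48  1.22  1.57 -0.08  0.89 -1.8 ] wr [452. 387. 196.] maxd 0.12
0.5 0.0 [-1.19  1.35  1.17  1.63 -0.11  0.8  -1.72] wr [461. 354. 247.] maxd 0.13
0.65 0.0 [-1.12  1.23  1.11  1.68 -0.13  0.73 -1.64] wr [472. 315. 293.] maxd 0.13
0.8 0.0 [-1.02  1.1   1.03  1.71 -0.15  0.69 -1.55] wr [484. 268. 334.] maxd 0.13
0.95 0.0 [-0.9   0.99  0.93  1.72 -0.18  0.66 -1.44] wr [499. 217. 369.] maxd 0.12
1.1 0.0 [-0.76  0.89  0.82  1.72 -0.22  0.66 -1.32] wr [514. 160. 397.] maxd 0.15
1.25 0.0 [-0.59  0.82  0.69  1.69 -0.27  0.7  -1.2 ] wr [530. 100. 417.] maxd 0.17
1.4 0.0 [-0.41  0.79  0.57  1.64 -0.34  0.77 -1.06] wr [547.  37. 430.] maxd 0.18
1.55 0.0 [-0.24  0.78  0.47  1.58 -0.41  0.87 -0.94] wr [565. -27. 434.] maxd 0.17
1.7 0.0 [-0.1   0.8   0.38  1.51 -0.47  0.99 -0.84] wr [580. -82. 432.] maxd 0.14
1.85 0.0 [ 0.02  0.84  0.31  1.43 -0.52  1.12 -0.77] wr [ 594. -135.  422.] maxd 0.13
start 1 0.0 [-1.06  1.33  0.56  1.5   0.69  1.2  -2.
[... 6582 characters left out ...]
  1.05] wr [472. 315. 293.] maxd 0.12
0.8 0.0 [-0.9   0.98  0.69  1.71  0.32  0.71  1.14] wr [484. 268. 334.] maxd 0.11
0.95 0.0 [-0.77  0.88  0.59  1.72  0.28  0.67  1.26] wr [499. 217. 369.] maxd 0.13
1.1 0.0 [-0.6   0.8   0.47  1.72  0.23  0.67  1.39] wr [514. 160. 397.] maxd 0.16
1.25 0.0 [-0.42  0.75  0.33  1.69  0.15  0.68  1.54] wr [530. 100. 417.] maxd 0.19
1.4 0.0 [-0.22  0.73  0.19  1.64  0.06  0.73  1.71] wr [547.  37. 430.] maxd 0.19
1.55 0.0 [-0.04  0.74  0.06  1.58 -0.03  0.81  1.86] wr [565. -27. 434.] maxd 0.18
1.7 0.0 [ 0.11  0.78 -0.04  1.51 -0.11  0.91  1.98] wr [580. -82. 432.] maxd 0.15
1.85 0.0 [ 0.23  0.83 -0.12  1.43 -0.19  1.02  2.08] wr [ 594. -135.  422.] maxd 0.12
```

Call:
step_arm --pt "-0.8 0 -0.3 0 0 0 1" --pt "-0.8 0 -5 0 0 0 1" --pt "-0.8 0 -11 0 0 0 1" --pt "-0.8 0 -17 0 0 -0.1 1" --pt "3 0 -20 0 0 -0.28 1" --pt "6 0 -20 0 0 -0.46 0.8" --pt "9 0 -20 0 0 -0.64 0.6" --pt "12 0 -20 0 0 -0.82 0.5" --pt "15 0 -20 0 0 -1.0 0.5" --pt "18 0 -20 0 0 -1.18 0.5" --pt "21 0 -20 0 0 -1.36 0.5" --pt "24 0 -20 0 0 -1.5 0.5" --pt "26 0 -20 0 0 -1.571 0.5" --pt "26 0 -20 0 0 -1.571 0.5"

```text
t: 7.3
tcp_pos: [476.0, 300.5, 251.3]
ee_rot: [[-0.965, -0.263, -0.0], [-0.263, 0.965, 0.0], [0.0, 0.0, -1.0]]
force: [0.4, -0.7, -0.2]
opening: 42.7
```

```bash
python3 - <<'E'
from h import *
s=sh(); print(s['ee_rot'],st(s['tcp_pos']))
im=pic('scene','s4.png'); im=pic('top','t4.png')
import sys
from ik import *
X,R,_=fk(s['joints'],P,SG); print('fk err',X-s['tcp_pos'])
for x,z,al in [(-150,150,.5),(-110,90,.2),(-110,67,.2),(-60,67,.2),(-24,67,.2)]:
    c,q=ik(W(x,7,z),rot(al,-1),q0=s['joints'],reg=.02); print(x,z,al,round(c,3),q,[p.round() for p in fk(q,P,SG)[2][1:]])
E
```

```text
t 7.3
tcp_pos [476.031 300.477 251.308]
force [ 0.435 -0.749 -0.223]
opening 42.676
joints [-0.247  0.75  -0.768  1.486  0.551  1.13   0.718]
[[-0.965 -0.263 -0.   ]
 [-0.263  0.965  0.   ]
 [ 0.     0.    -1.   ]] [-148.761    7.265  251.308]
fk err [ 1.407 -3.668  7.939]
-150 150 0.5 0.0 [-0.821  1.119 -0.289  1.309  0.955  1.706  0.39 ] [array([337., 320., 483.]), array([418., 512., 269.])]
-110 90 0.2 0.0 [-0.858  1.305 -0.152  1.307  1.035  1.778  0.317] [array([348., 359., 393.]), array([422., 498., 139.])]
-110 67 0.2 0.0 [-0.862  1.344 -0.144  1.288  1.032  1.761  0.303] [array([351., 364., 373.]), array([422., 498., 116.])]
-60 67 0.2 0.0 [-0.798  1.32  -0.131  1.402  1.075  1.686  0.252] [array([371., 338., 386.]), array([435., 449., 116.])]
-24 67 0.2 0.0 [-0.749  1.306 -0.122  1.472  1.115  1.638  0.219] [array([386., 319., 393.]), array([445., 415., 116.])]
```

View pics/t4.png

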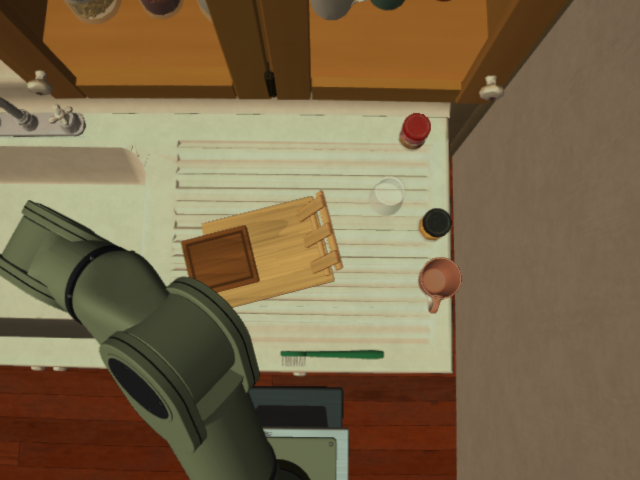

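View pics/s4.png

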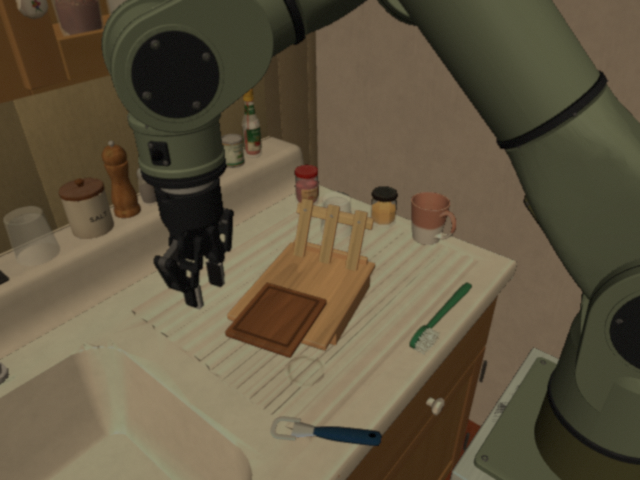

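Call:
step_arm --pt "0 0 1 0.15 0 0 0.5" --pt "0 0 2 0.32 0 0 0.5" --pt "0 0 4 0.48 0 0 0.5" --pt "0 0 6 0.64 0 0 0.5" --pt "0 -0.5 8 0.8 0 0 0.5" --pt "0 -1 10 0.95 0 0 0.5" --pt "0 -1.5 12 1.1 0 0 0.5" --pt "0 -2 13 1.24 0 0 0.5" --pt "0 -2 14 1.37 0 0 0.5" --pt "0 -2 14 1.37 0 0 0.5" --pt "0 -2 14 1.37 0 0 0.5"

```text
t: 8.78
tcp_pos: [482.2, 280.3, 112.3]
ee_rot: [[-0.965, -0.051, 0.256], [-0.261, 0.196, -0.945], [-0.002, -0.979, -0.203]]
force: [0.8, 0.5, 0.2]
opening: 42.8
```

```bash
python3 - <<'E'
from h import *
s=sh(); print(s['ee_rot'],st(s['tcp_pos']))
im=pic('scene','s5.png'); im=pic('top','t5.png');pic('wrist','w5.png')
cv2.imwrite('pics/t5c.png',cv2.resize(im[200:340,150:320],None,fx=4,fy=4,interpolation=cv2.INTER_CUBIC))
from ik import *
X,R,_=fk(s['joints'],P,SG); print('fk err',X-s['tcp_pos'])
E
```

```text
t 8.775
tcp_pos [482.159 280.321 112.334]
force [0.786 0.541 0.23 ]
opening 42.76
joints [-0.939  1.408 -0.179  1.038  0.969  1.934  0.443]
[[-0.965 -0.051  0.256]
 [-0.261  0.196 -0.945]
 [-0.002 -0.979 -0.203]] [-127.705    7.898  112.334]
fk err [-18.945  53.793 -45.924]
```

View pics/s5.png

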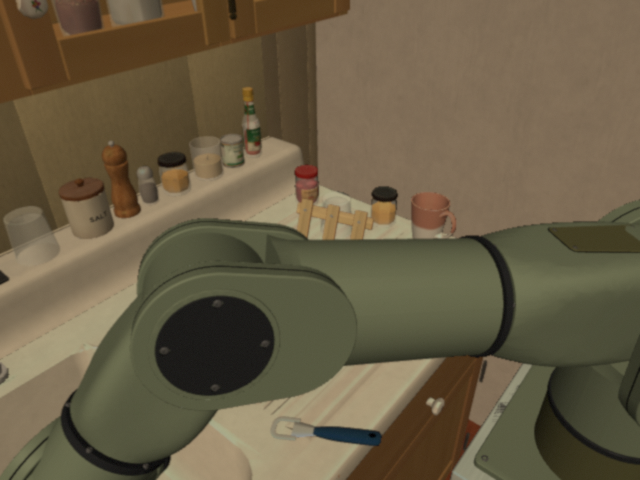

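View pics/w5.png

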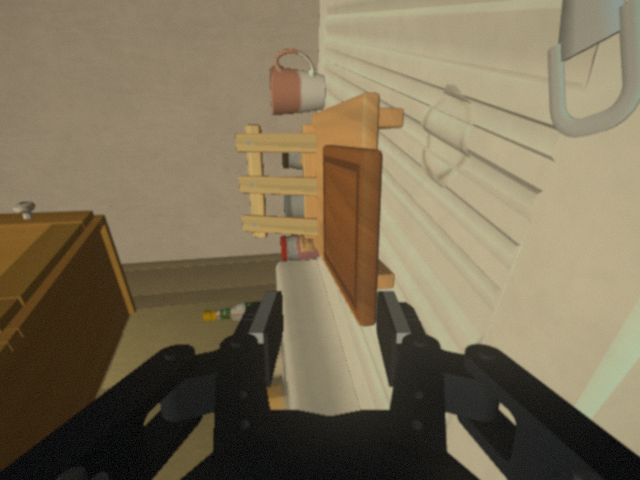

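View pics/t5c.png

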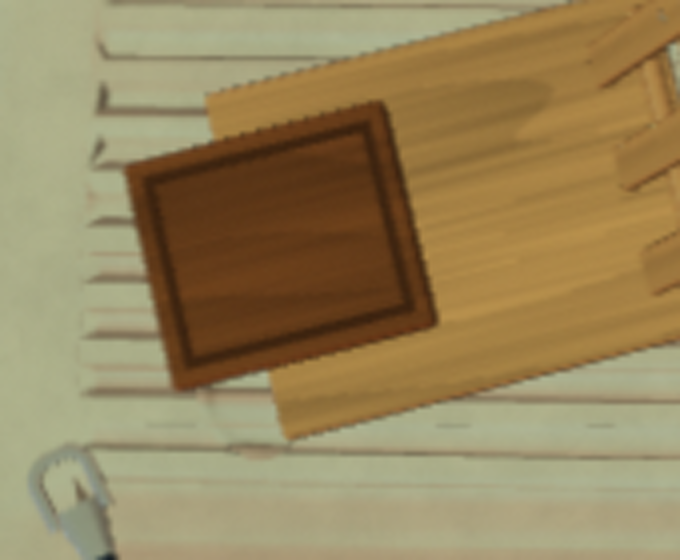

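Board corners in the crop are (126,167), (176,388), (437,322) and (382,101), so it is still square and overhanging. The tool is beside the bowl with jaws vertical. My arm model is off when tilted, so I'll refit it.

```bash
cat > kin2.py <<'E'
from kin import *
I=np.diag([1.,-1,-1])
def Rt(xx,z=(0,0,-1)):
    x=np.array([*xx,0.]); return np.c_[x,np.cross(z,x),z]
D=[(q,x,Rt(t)) for (q,x,_),t in zip(data,yx)]
D.append(([-.247,.75,-.768,1.486,.551,1.13,.718],[476.031,300.477,251.308],np.array([[-.965,-.263,0],[-.263,.965,0],[0,0,-1.]])))
D.append(([-.939,1.408,-.179,1.038,.969,1.934,.443],[482.159,280.321,112.334],np.array([[-.965,-.051,.256],[-.261,.196,-.945],[-.002,-.979,-.203]])))
try:
    import json; D+=[(a,b,np.array(c)) for a,b,c in json.load(open('extra.json'))]
except Exception: pass
def fk2(q,p):
    # joint offs o(7), links
    q=np.array(q)+p[:7]
    R=Rz(-q[0]); x=np.array([0,0,p[7]])+R@[p[11],p[12],0]
    R=R@Ry(q[1]); R=R@Rz(-q[2]); x=x+R@[p[13],p[14],p[8]]; e=x
    R=R@Ry(q[3]); R=R@Rz(-q[4]); x=x+R@[p[15],p[16],p[9]]; w=x
    R=R@Ry(q[5]); R=R@Rz(-q[6]); x=x+R@[p[17],p[18],p[10]]
    return x,R,[e,w]
prior=np.r_[.056,0,0,0,0,0,-1.571,248,520,298,248,np.zeros(8)]
sig=np.r_[np.ones(7)*.3,[150]*4,[30]*8]
def fit(w=1):
    def f(p):
        o=[]
        for q,x,R in D:
            X,RR,_=fk2(q,p); o+=list(X-x); o+=list(400*(RR-R).ravel())
        return np.r_[o,(p-prior)/sig]
    return least_squares(f,prior)
if __name__=='__main__':
    s=fit(); print(s.cost,np.round(s.x,3))
    for q,x,R in D:
        X,RR,_=fk2(q,s.x); print(np.round(X-x,1),np.abs(RR-R).max().round(4))
E
python3 kin2.py
```

```text
1.4562976978017235 [-0.00000e+00 -1.00000e-03  1.00000e-03  2.00000e-03 -1.00000e-03
 -1.00000e-03 -1.57000e+00  3.13982e+02  5.21708e+02  2.90396e+02
  3.08509e+02 -1.07200e+00 -9.40300e+00  1.45800e+00 -2.20610e+01
  1.01800e+00 -2.20700e+00  1.60900e+00  1.09000e-01]
[ 0.1  0.1 -0.1] 0.0007
[ 0.1 -0.1  0.3] 0.0008
[ 0.  -0.4 -0.1] 0.0008
[-0.   0.2  0. ] 0.0006
[-0.1  0.  -0.1] 0.0003
[-0.  0.  0.] 0.0005
```

```bash
cat > ik.py <<'E'
from kin2 import *
P2=fit().x
P=None;SG=None
def fk(q,P=None,SG=None):
    x,R,pt=fk2(q,P2); return x,R,[None]+pt
lo=np.array([-2.71,-.32,-1.57,0,-1.46,0,-2.83]);hi=np.array([2.71,2.16,1.52,2.45,4.6,2.02,2.83])
XS=np.array([.262,-.965,0]);YS=np.array([.965,.262,0]);ZW=np.array([0,0,1.]);F=np.array([508,155,60.])
def W(x,y,z): return F*[1,1,0]+x*XS+y*YS+np.array([0,0,z])
def rot(al,flip=-1):
    z=np.cos(al)*XS-np.sin(al)*ZW; y=flip*(np.sin(al)*XS+np.cos(al)*ZW); return np.c_[np.cross(y,z),y,z]
rng=np.random.default_rng(0)
def ik(x,R,q0=None,n=25,marg=.02,reg=0.0):
    best=None
    def f(q):
        X,RR,_=fk(q); o=np.r_[(X-x)/10,(Ro.from_matrix(RR.T@R)).as_rotvec()*20]
        if q0 is not None: o=np.r_[o,reg*(q-q0)]
        return o
    for i in range(n):
        s0=q0 if (i==0 and q0 is not None) else rng.uniform(lo+.1,hi-.1)
        s=least_squares(f,np.clip(s0,lo+marg+1e-3,hi-marg-1e-3),bounds=(lo+marg,hi-marg))
        if best is None or s.cost<best[0]: best=(s.cost,s.x)
        if best[0]<1e-2: break
    return best
E
python3 - <<'E'
from path import *
from cell import r
q=np.array(r.state()['joints'])
for x,z in [(-110,90),(-80,67),(-50,67),(-24,67)]:
    c,q=ik(W(x,7,z),rot(.2),q0=q,n=1,reg=.05); print(x,z,round(c,4),q,fk(q)[2][1].round(),fk(q)[2][2].round())
for th in np.arange(.2,2.01,.15):
    f=(th-.2)/1.65; cx=100+100*min(f*1.2,1)
    c,q2=ik(tcp(th,cx),rot(th),q0=q,n=1,reg=.05)
    print(round(th,2),round(c,3),q2,'wr',fk(q2)[2][2].round(),'maxd',abs(q2-q).max().round(2)); q=q2
E
```

```text
-110 90 0.0 [-0.92  1.43 -0.18  1.07  0.98  1.89  0.41] [338. 392. 381.] [408. 555. 151.]
-80 67 0.0 [-0.88  1.45 -0.17  1.14  0.99  1.83  0.36] [352. 380. 371.] [416. 526. 128.]
-50 67 0.0 [-0.85  1.43 -0.17  1.22  1.01  1.78  0.32] [365. 366. 381.] [424. 497. 128.]
-24 67 0.0 [-0.81  1.42 -0.16  1.28  1.03  1.74  0.29] [376. 353. 388.] [431. 472. 128.]
0.2 0.0 [-0.81  1.37 -0.16  1.32  1.03  1.74  0.3 ] wr [431. 470. 155.] maxd 0.05
0.35 0.0 [-0.74  1.25 -0.21  1.44  1.03  1.63  0.29] wr [439. 442. 217.] maxd 0.12
0.5 0.0 [-0.66  1.14 -0.27  1.53  1.03  1.52  0.3 ] wr [449. 406. 276.] maxd 0.11
0.65 0.0 [-0.56  1.04 -0.32  1.61  1.04  1.41  0.34] wr [461. 361. 329.] maxd 0.11
0.8 0.0 [-0.44  0.94 -0.38  1.67  1.03  1.29  0.41] wr [475. 309. 377.] maxd 0.12
0.95 0.0 [-0.31  0.87 -0.44  1.71  1.01  1.19  0.52] wr [491. 251. 418.] maxd 0.14
1.1 0.0 [-0.15  0.82 -0.51  1.71  0.96  1.09  0.65] wr [508. 187. 451.] maxd 0.16
1.25 0.0 [ 0.02  0.79 -0.59  1.69  0.88  1.03  0.82] wr [527. 119. 475.] maxd 0.17
1.4 0.0 [ 0.2   0.8  -0.68  1.65  0.79  1.    1.01] wr [546.  47. 489.] maxd 0.19
1.55 0.0 [ 0.37  0.84 -0.79  1.57  0.69  1.02  1.21] wr [566. -25. 495.] maxd 0.19
1.7 0.0 [ 0.5   0.9  -0.88  1.48  0.6   1.08  1.37] wr [583. -90. 492.] maxd 0.16
1.85 0.0 [ 0.59  0.98 -0.95  1.38  0.52  1.16  1.51] wr [ 600. -151.  480.] maxd 0.14
2.0 0.0 [ 0.66  1.07 -1.01  1.26  0.44  1.26  1.63] wr [ 616. -210.  458.] maxd 0.12
```

```bash
python3 - <<'E'
from h import *
for q in [(126,167),(176,388),(437,322),(382,101)]:
    print(st(atz('top',(q[0]/4+150-.4,q[1]/4+200-.4),74)))
E
```

```text
[-47.163  68.545  74.   ]
[-47.287 -57.587  74.   ]
[ 99.943 -57.891  74.   ]
[99.322 69.156 74.   ]
```

Call:
step_arm --pt "0 2.2 1.4 0 0 0 0.5" --pt "0 4.5 2.8 0 0 0 0.5" --pt "0 4.5 2.8 0 0 0 0.5"

```text
t: 9.3
tcp_pos: [486.3, 261.6, 60.4]
ee_rot: [[-0.965, -0.054, 0.256], [-0.261, 0.191, -0.946], [0.002, -0.98, -0.198]]
force: [-0.2, -0.3, 0.3]
opening: 42.8
```

```bash
python3 - <<'E'
from h import *
s=sh(); print(s['ee_rot'],st(s['tcp_pos']))
pic('wrist','w6.png')
E
```

```text
t 9.3
tcp_pos [486.262 261.59   60.413]
force [-0.15  -0.307  0.261]
opening 42.781
joints [-0.919  1.485 -0.176  1.038  0.979  1.88   0.398]
[[-0.965 -0.054  0.256]
 [-0.261  0.191 -0.946]
 [ 0.002 -0.98  -0.198]] [-108.554    6.949   60.413]
```

View pics/w6.png

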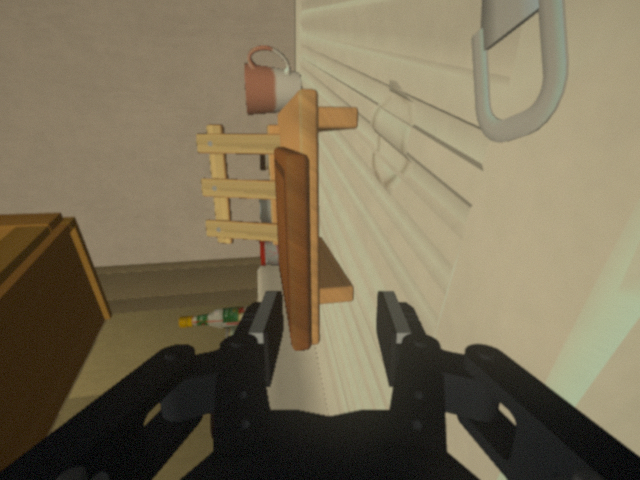

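Call:
step_arm --pt "0 -0.4 1.6 0 0 0 0.5" --pt "0 -0.8 3.6 0 0 0 0.5" --pt "0 -1.2 5.5 0 0 0 0.5" --pt "0 -1.5 6.9 0 0 0 0.5" --pt "0 -1.8 8.2 0 0 0 0.5" --pt "0 -1.8 8.2 0 0 0 0.5"

```text
t: 10.1
tcp_pos: [508.6, 181.3, 63.3]
ee_rot: [[-0.965, -0.052, 0.256], [-0.261, 0.193, -0.946], [-0.0, -0.98, -0.199]]
force: [0.1, 0.7, -0.1]
opening: 42.3
```

```bash
python3 - <<'E'
from h import *
s=sh(); print(s['ee_rot'],st(s['tcp_pos']))
pic('wrist','w7.png'); im=pic('top','t7.png'); cv2.imwrite('pics/t7c.png',cv2.resize(im[200:340,110:280],None,fx=4,fy=4,interpolation=cv2.INTER_CUBIC))
E
```

```text
t 10.1
tcp_pos [508.592 181.288  63.275]
force [ 0.134  0.679 -0.139]
opening 42.261
joints [-0.815  1.428 -0.159  1.274  1.028  1.737  0.289]
[[-0.965 -0.052  0.256]
 [-0.261  0.193 -0.946]
 [-0.    -0.98  -0.199]] [-25.213   7.459  63.275]
```

View pics/w7.png

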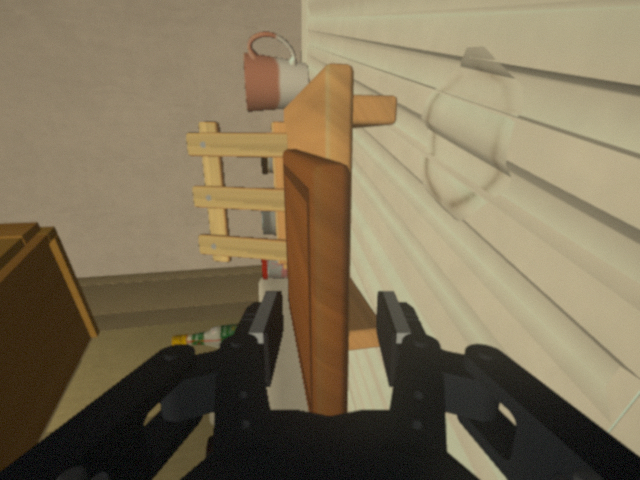

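View pics/t7c.png

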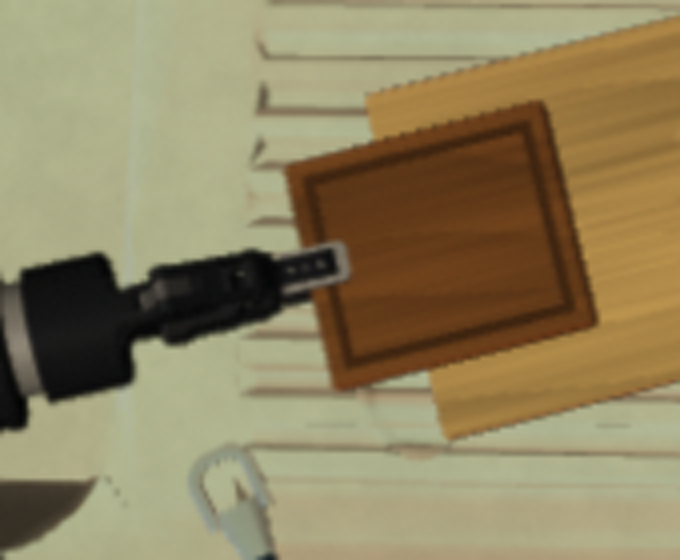

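Call:
step_arm --pt "0 -0.1 0.45 0 0 0 0.5" --pt "0 -0.9 0.35 0 0 0 0.5" --pt "0 -1.6 0.2 0 0 0 0.45" --pt "0 -2.3 0.05 0 0 0 0.4" --pt "0 -2.8 -0.05 0 0 0 0.3" --pt "0 -2.8 -0.05 0 0 0 0.2" --pt "0 -2.8 -0.05 0 0 0 0.1" --pt "0 -2.8 -0.05 0 0 0 0.0" --pt "0 -2.8 -0.05 0 0 0 0.0" --pt "0 -2.8 -0.05 0 0 0 0.0"

```text
t: 11.45
tcp_pos: [509.7, 176.8, 90.5]
ee_rot: [[-0.965, -0.052, 0.257], [-0.262, 0.192, -0.946], [0.0, -0.98, -0.199]]
force: [0.1, 1.2, 1.3]
opening: 12.9
```

```bash
python3 - <<'E'
from h import *
s=sh(); print(s['ee_rot'],st(s['tcp_pos']))
pic('wrist','w8.png'); im=pic('top','t8.png'); cv2.imwrite('pics/t8c.png',cv2.resize(im[200:340,110:280],None,fx=4,fy=4,interpolation=cv2.INTER_CUBIC))
E
```

```text
t 11.45
tcp_pos [509.667 176.844  90.499]
force [0.075 1.155 1.344]
opening 12.873
joints [-0.808  1.377 -0.159  1.319  1.028  1.74   0.296]
[[-0.965 -0.052  0.257]
 [-0.262  0.192 -0.946]
 [ 0.    -0.98  -0.199]] [-20.643   7.332  90.499]
```

View pics/w8.png

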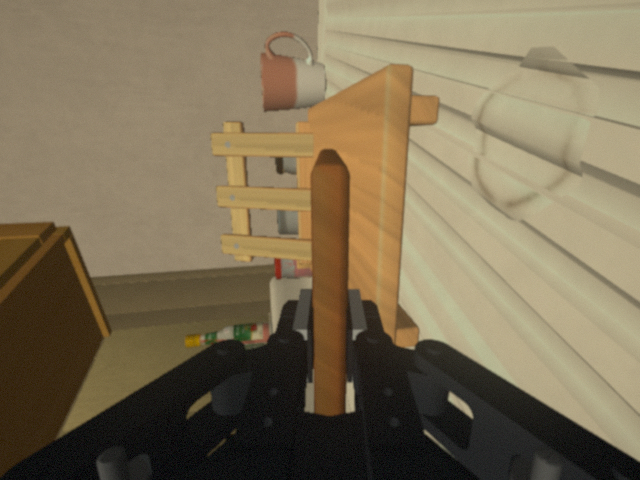

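View pics/t8c.png

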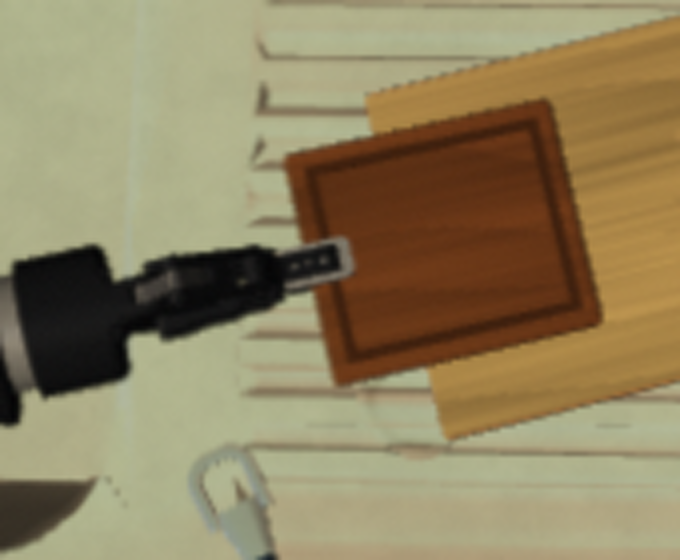

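```bash
cat > plan.py <<'E'
from path import *
from cell import r
s=r.state(); p0=np.array(s['tcp_pos']); R0=np.array(s['ee_rot']); q=np.array(s['joints'])
al0=np.arcsin(-R0[2,2])
n=20
for i in range(1,n+1):
    f=i/n; th=al0+(1.87-al0)*f; cx=99+101*min(f*1.1,1)
    T=tcp(th,cx,7.3,min(5,2*i),L=121)
    d=R0.T@(T-p0)/10; 
    c,q2=ik(T,rot(th),q0=q,n=1,reg=.05)
    print(np.round(d,1).tolist(),round(-(th-al0),2),round(c,4),'dq',abs(q2-q).max().round(2)); q=q2
E
python3 plan.py
```

```text
[0.0, -1.4, 0.6] -0.08 0.0 dq 0.07
[0.0, -2.7, 1.3] -0.17 0.0 dq 0.07
[0.0, -3.8, 2.0] -0.25 0.0 dq 0.06
[0.0, -4.9, 2.9] -0.33 0.0 dq 0.06
[0.0, -5.9, 3.8] -0.42 0.0 dq 0.06
[0.0, -6.9, 4.8] -0.5 0.0 dq 0.06
[0.0, -7.8, 5.9] -0.58 0.0 dq 0.07
[0.0, -8.7, 7.0] -0.67 0.0 dq 0.07
[0.0, -9.5, 8.2] -0.75 0.0 dq 0.08
[0.0, -10.3, 9.5] -0.83 0.0 dq 0.08
[0.0, -11.0, 10.8] -0.92 0.0 dq 0.09
[0.0, -11.7, 12.2] -1.0 0.0 dq 0.09
[0.0, -12.2, 13.6] -1.09 0.0 dq 0.1
[0.0, -12.7, 15.1] -1.17 0.0 dq 0.1
[0.0, -13.1, 16.6] -1.25 0.0 dq 0.11
[0.0, -13.4, 18.1] -1.34 0.0 dq 0.11
[0.0, -13.8, 19.6] -1.42 0.0 dq 0.1
[0.0, -14.0, 21.2] -1.5 0.0 dq 0.1
[0.0, -14.1, 22.3] -1.59 0.0 dq 0.08
[0.0, -14.1, 23.3] -1.67 0.0 dq 0.07
```

Call:
step_arm --pt "0 -1.4 0.6 -0.08 0 0 0" --pt "0 -2.7 1.3 -0.17 0 0 0" --pt "0 -3.8 2.0 -0.25 0 0 0" --pt "0 -4.9 2.9 -0.33 0 0 0" --pt "0 -5.9 3.8 -0.42 0 0 0" --pt "0 -6.9 4.8 -0.5 0 0 0" --pt "0 -7.8 5.9 -0.58 0 0 0" --pt "0 -8.7 7.0 -0.67 0 0 0" --pt "0 -9.5 8.2 -0.75 0 0 0" --pt "0 -10.3 9.5 -0.83 0 0 0" --pt "0 -10.3 9.5 -0.83 0 0 0"

```text
t: 12.92
tcp_pos: [539.9, 65.1, 173.1]
ee_rot: [[-0.966, -0.221, 0.134], [-0.258, 0.829, -0.496], [-0.001, -0.514, -0.858]]
force: [-0.1, 0.5, -3.4]
opening: 12.5
```

```bash
python3 - <<'E'
from h import *
s=sh(); print(s['ee_rot'],st(s['tcp_pos']))
pic('wrist','w9.png'); im=pic('scene','s9.png')
E
```

```text
t 12.925
tcp_pos [539.914  65.111 173.129]
force [-0.115  0.546 -3.406]
opening 12.482
joints [-0.225  0.836 -0.474  1.711  0.978  1.138  0.586]
[[-0.966 -0.221  0.134]
 [-0.258  0.829 -0.496]
 [-0.001 -0.514 -0.858]] [ 95.105   7.246 173.129]
```

View pics/s9.png

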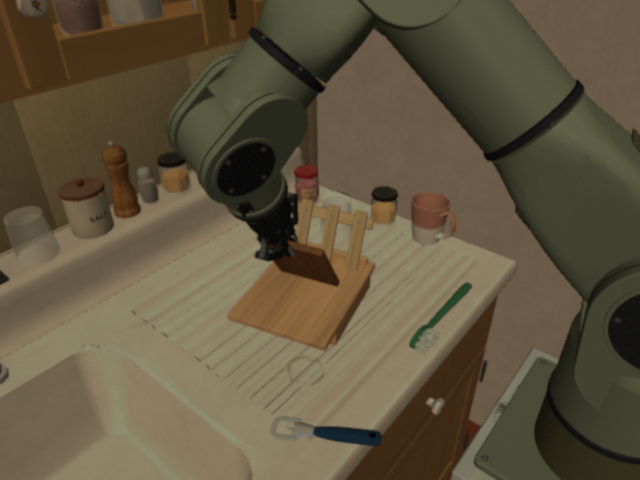

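View pics/w9.png

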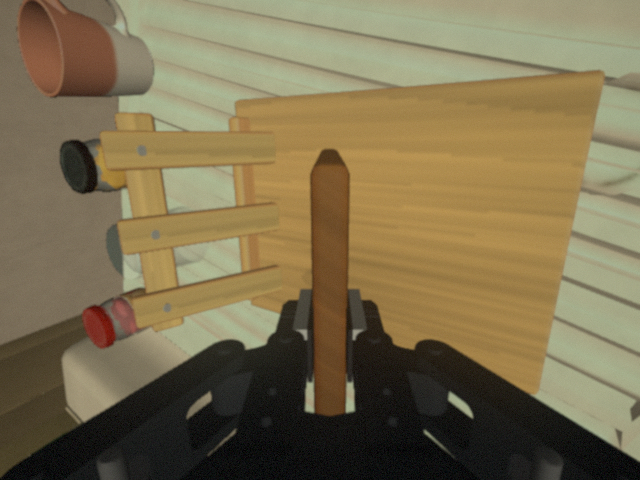

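```bash
cat > plan2.py <<'E'
from path import *
from cell import r
s=r.state(); p0=np.array(s['tcp_pos']); R0=np.array(s['ee_rot']); q=np.array(s['joints'])
al0=np.arctan2(-R0[2,2],R0[:,2]@XS); st=p0-F
cx0=st@XS+121*np.cos(al0); cz0=p0[2]-121*np.sin(al0); print(al0,cx0,cz0)
n=10
for i in range(1,n+1):
    f=i/n; th=al0+(1.87-al0)*f; cx=cx0+(200-cx0)*f
    T=tcp(th,cx,7.3,5,L=121)
    d=R0.T@(T-p0)/10
    c,q2=ik(T,rot(th),q0=q,n=1,reg=.05)
    print(np.round(d,2).tolist(),round(-(th-al0),2),round(c,4),'dq',abs(q2-q).max().round(2)); q=q2
E
python3 plan2.py
```

```text
1.031101354886984 154.86596636123303 68.38320919097261
[-0.0, -1.38, 0.3] -0.08 0.0 dq 0.09
[-0.0, -2.75, 0.71] -0.17 0.0 dq 0.09
[-0.0, -4.1, 1.2] -0.25 0.0 dq 0.1
[-0.01, -5.43, 1.77] -0.34 0.0 dq 0.1
[-0.01, -6.73, 2.43] -0.42 0.0 dq 0.1
[-0.01, -8.0, 3.16] -0.5 0.0 dq 0.1
[-0.01, -9.26, 3.91] -0.59 0.0 dq 0.1
[-0.01, -10.49, 4.69] -0.67 0.0 dq 0.1
[-0.01, -11.68, 5.54] -0.76 0.0 dq 0.09
[-0.01, -12.8, 6.45] -0.84 0.0 dq 0.08
```

Call:
step_arm --pt "0 -1.4 0.3 -0.08 0 0 0" --pt "0 -2.75 0.7 -0.17 0 0 0" --pt "0 -4.1 1.2 -0.25 0 0 0" --pt "0 -5.4 1.8 -0.34 0 0 0" --pt "0 -6.7 2.4 -0.42 0 0 0" --pt "0 -8.0 3.15 -0.5 0 0 0" --pt "0 -9.25 3.9 -0.59 0 0 0" --pt "0 -10.5 4.7 -0.67 0 0 0" --pt "0 -11.7 5.5 -0.76 0 0 0" --pt "0 -12.8 6.4 -0.84 0 0 0" --pt "0 -12.8 6.4 -0.84 0 0 0" --pt "0 -12.8 6.4 -0.84 0 0 0"

```text
t: 14.52
tcp_pos: [576.6, -69.5, 182.7]
ee_rot: [[-0.965, -0.251, -0.079], [-0.263, 0.922, 0.285], [0.001, 0.296, -0.955]]
force: [-0.2, 1.1, -3.0]
opening: 12.7
```

```bash
python3 - <<'E'
from h import *
s=sh(); print(s['ee_rot'],st(s['tcp_pos']))
pic('wrist','w10.png'); im=pic('scene','s10.png');
cv2.imwrite('pics/s10c.png',cv2.resize(im[80:350,200:450],None,fx=2.2,fy=2.2,interpolation=cv2.INTER_CUBIC))
from path import *
R0=s['ee_rot'];p0=np.array(s['tcp_pos']);al=np.arctan2(-R0[2][2],np.array(R0)[:,2]@XS)
print(al,(p0-F)@XS+121*np.cos(al),p0[2]-121*np.sin(al))
E
```

```text
t 14.525
tcp_pos [576.647 -69.55  182.654]
force [-0.179  1.094 -3.019]
opening 12.735
joints [ 0.593  0.986 -0.933  1.366  0.482  1.162  1.544]
[[-0.965 -0.251 -0.079]
 [-0.263  0.922  0.285]
 [ 0.001  0.296 -0.955]] [234.676   7.412 182.654]
1.8711577209901409 198.8760727017647 67.07143669802193
```

View pics/s10c.png

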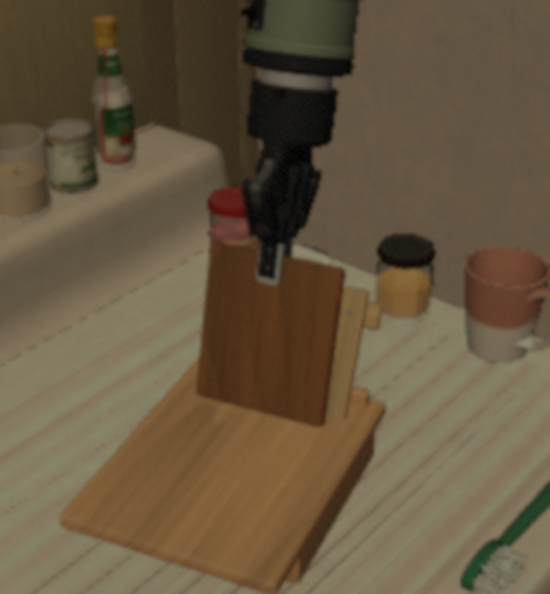

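View pics/w10.png

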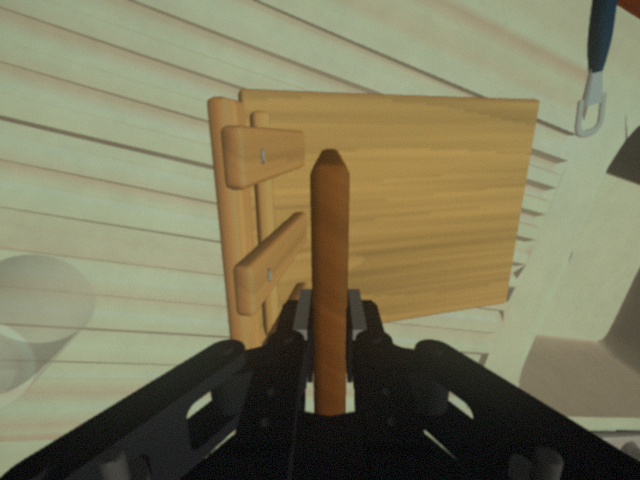

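Call:
step_arm --pt "0 -0.08 0.25 0 0 0 0" --pt "0 -0.15 0.45 0 0 0 0" --pt "0 -0.15 0.45 0 0 0 0"

```text
t: 15.0
tcp_pos: [577.7, -70.5, 181.5]
ee_rot: [[-0.965, -0.251, -0.074], [-0.261, 0.922, 0.285], [-0.003, 0.294, -0.956]]
force: [-7.4, -11.1, 44.6]
opening: 12.6
```

Call:
step_arm --pt "0 0.1 -0.3 0 0 0 0" --pt "0 0.1 -0.3 0 0 0 0"

```text
t: 15.25
tcp_pos: [577.0, -70.3, 181.9]
ee_rot: [[-0.965, -0.251, -0.077], [-0.262, 0.922, 0.285], [-0.0, 0.295, -0.955]]
force: [-1.6, -2.3, 8.3]
opening: 12.8
```

Light contact with the deck now, so I'll open partway and withdraw along the tool axis.

Call:
step_arm --pt "0 0 0 0 0 0 0.15" --pt "0 0 0 0 0 0 0.22" --pt "0 0 0 0 0 0 0.27" --pt "0 0 0 0 0 0 0.27"

```text
t: 15.75
tcp_pos: [576.8, -70.5, 181.6]
ee_rot: [[-0.965, -0.25, -0.078], [-0.262, 0.922, 0.285], [0.0, 0.296, -0.955]]
force: [0.7, -0.9, -0.5]
opening: 23.4
```

```bash
python3 - <<'E'
from h import *
s=sh()
pic('wrist','w11.png'); im=pic('scene','s11.png');
cv2.imwrite('pics/s11c.png',cv2.resize(im[80:350,200:450],None,fx=2.2,fy=2.2,interpolation=cv2.INTER_CUBIC))
E
```

```text
t 15.75
tcp_pos [576.817 -70.471 181.602]
force [ 0.734 -0.859 -0.495]
opening 23.369
joints [ 0.594  0.987 -0.933  1.367  0.483  1.159  1.544]
```

View pics/s11c.png

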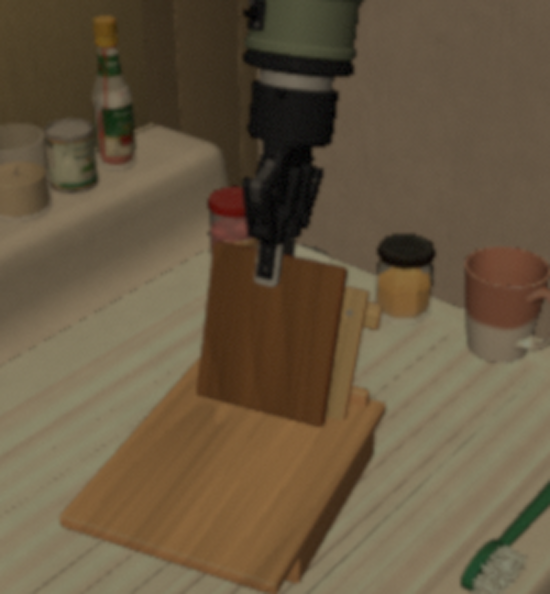

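View pics/w11.png

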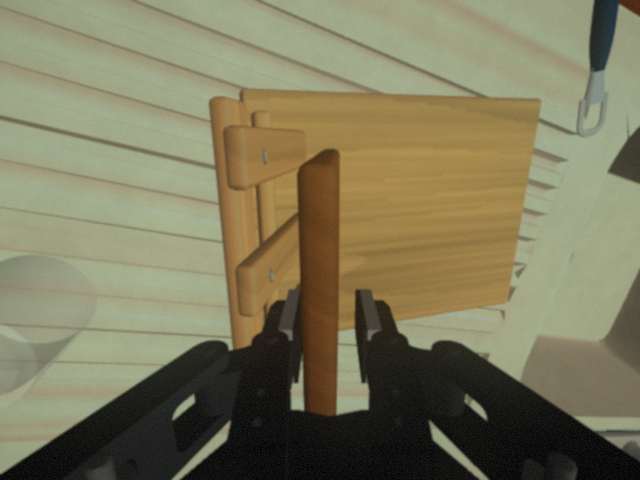

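Call:
step_arm --pt "0 0 -1 0 0 0 0.27" --pt "0 0 -2 0 0 0 0.27" --pt "0 0 -3 0 0 0 0.27" --pt "0 0 -4 0 0 0 0.27" --pt "0 0 -6 0 0 0 0.27" --pt "0 0 -9 0 0 0 0.27" --pt "0 0 -9 0 0 0 0"

```text
t: 16.73
tcp_pos: [584.4, -96.5, 269.6]
ee_rot: [[-0.965, -0.25, -0.075], [-0.261, 0.922, 0.285], [-0.002, 0.295, -0.956]]
force: [0.0, 0.7, 0.1]
opening: 6.2
```

```bash
python3 - <<'E'
from h import *
s=sh();print(st(s['tcp_pos']))
pic('wrist','w12.png'); im=pic('scene','s12.png');
cv2.imwrite('pics/s12c.png',cv2.resize(im[80:350,200:450],None,fx=2.2,fy=2.2,interpolation=cv2.INTER_CUBIC))
for n in ['board_inner','board_outer','board_mid']:
  print(n,[(st(d['position']).round(),round(d['score'],2)) for d in r.spot_point(n,'scene')][:2])
E
```

```text
t 16.725
tcp_pos [584.439 -96.506 269.631]
force [0.005 0.655 0.148]
opening 6.198
joints [ 0.613  0.912 -0.967  1.181  0.419  1.39   1.617]
[262.73    7.869 269.631]
board_inner [(array([199.,   8.,  62.]), 0.88), (array([271.,   8., 196.]), 0.35)]
board_outer [(array([275.,   6., 195.]), 0.86)]
board_mid [(array([236.,   9., 127.]), 0.89)]
```

View pics/s12c.png

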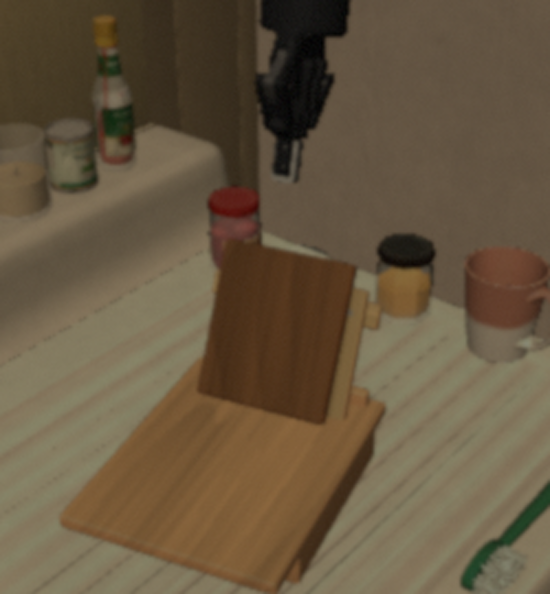

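View pics/w12.png

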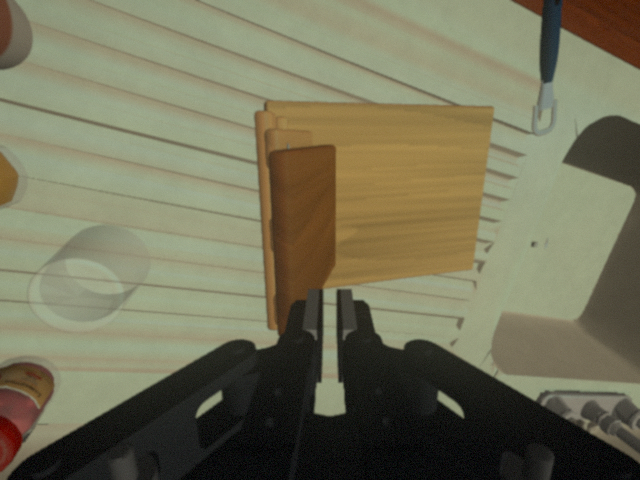

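The board is leaning on the slats, with its inner edge about 16 mm in front of their feet. I'll push it home with the open fingers tilted under, two points of contact.

```bash
cat > plan3.py <<'E'
from path import *
from cell import r
import sys
s=r.state(); p0=np.array(s['tcp_pos']); R0=np.array(s['ee_rot']); q=np.array(s['joints'])
def rotF(al):
    z=np.cos(al)*XS-np.sin(al)*ZW; return np.c_[np.cross(YS,z),YS,z]
for x,y,z,al in eval(sys.argv[1]):
    T=W(x,y,z);R=rotF(al); rv=Ro.from_matrix(R0.T@R).as_rotvec()
    c,q2=ik(T,R,q0=q,n=3,reg=.05)
    print((x,z,al),np.round(R0.T@(T-p0)/10,2).tolist(),np.round(rv,3).tolist(),round(c,4),q2,'dq',abs(q2-q).max().round(2)); q=q2
E
python3 plan3.py "[(140,8,270,1.57),(140,8,200,1.1),(150,8,90,1.1),(165,8,61,1.1),(200,8,61,1.1)]"
```

```text
(140, 270, 1.57) [-0.09, 11.75, 3.35] [0.236, -0.237, 1.558] 0.0047 [ 0.1   0.65 -0.37  1.5   0.26  1.04 -0.07] dq 1.69
(140, 200, 1.1) [-0.09, 9.68, 10.03] [0.602, -0.604, 1.486] 0.001 [-0.32  0.74 -0.06  1.7   0.68  0.88 -0.6 ] dq 0.53
(150, 90, 1.1) [-0.1, 5.46, 20.24] [0.602, -0.604, 1.486] 0.0002 [-0.36  0.92  0.04  1.79  0.81  0.63 -0.78] dq 0.25
(165, 61, 1.1) [-0.1, 3.17, 22.57] [0.602, -0.604, 1.486] 0.0 [-0.35  0.98  0.07  1.79  0.85  0.56 -0.81] dq 0.07
(200, 61, 1.1) [-0.1, -0.17, 21.53] [0.602, -0.604, 1.486] 0.0 [-0.29  0.98  0.08  1.79  0.88  0.54 -0.78] dq 0.06
```

Call:
step_arm --pt "0 4 0.8 0 0 0 0" --pt "0 8 2 0.06 -0.06 0.3 0" --pt "0 11.8 3.3 0.08 -0.08 0.48 0" --pt "0 11.8 3.3 0.11 -0.11 0.66 0.5" --pt "0 11.8 3.3 0.14 -0.14 0.84 1" --pt "0 11.8 3.3 0.17 -0.17 1.02 1" --pt "0 11.8 3.3 0.19 -0.19 1.2 1" --pt "0 11.8 3.3 0.21 -0.21 1.38 1" --pt "0 11.8 3.3 0.236 -0.237 1.558 1" --pt "0 10.7 6.7 0.42 -0.42 1.52 1" --pt "0 9.7 10 0.602 -0.604 1.486 1" --pt "0 9.7 10 0.602 -0.604 1.486 1" --pt "0 9.7 10 0.602 -0.604 1.486 1"

```text
t: 18.6
tcp_pos: [551.0, 25.1, 199.5]
ee_rot: [[-0.239, 0.964, 0.12], [0.858, 0.268, -0.438], [-0.454, -0.001, -0.891]]
force: [0.2, -0.6, 0.7]
opening: 85.5
```

```bash
python3 plan3.py "[(145,8,90,1.1),(165,8,61,1.1),(195,8,61,1.1),(204,8,61,1.1)]"; python3 - <<'E'
from h import *
s=sh();print(st(s['tcp_pos']),s['ee_rot'])
pic('scene','s13.png'); pic('wrist','w13.png')
E
```

```text
(145, 90, 1.1) [4.23, 0.06, 10.13] [0.001, 0.001, 0.006] 0.0002 [-0.39  0.93  0.08  1.79  0.76  0.61 -0.74] dq 0.25
(165, 61, 1.1) [3.77, 0.05, 13.63] [0.001, 0.001, 0.006] 0.0 [-0.37  0.98  0.12  1.8   0.8   0.53 -0.77] dq 0.08
(195, 61, 1.1) [1.09, 0.03, 14.99] [0.001, 0.001, 0.006] 0.0 [-0.32  0.98  0.12  1.79  0.83  0.51 -0.74] dq 0.05
(204, 61, 1.1) [0.29, 0.03, 15.4] [0.001, 0.001, 0.006] 0.0 [-0.3   0.98  0.12  1.79  0.83  0.51 -0.73] dq 0.02
t 18.6
tcp_pos [551.043  25.118 199.489]
force [ 0.161 -0.648  0.705]
opening 85.509
joints [-0.354  0.74  -0.016  1.706  0.655  0.861 -0.571]
[136.613   7.507 199.489] [[-0.239  0.964  0.12 ]
 [ 0.858  0.268 -0.438]
 [-0.454 -0.001 -0.891]]
```

View pics/w13.png

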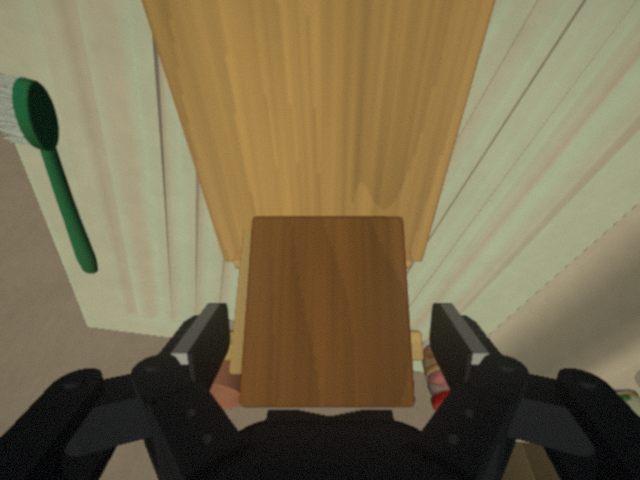

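View pics/s13.png

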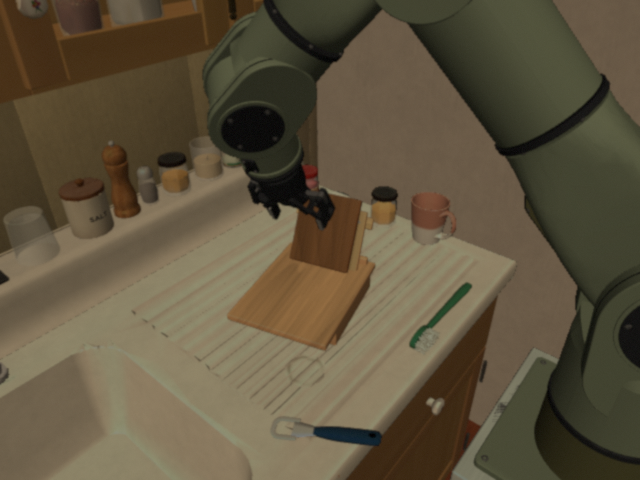

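```bash
python3 - <<'E'
from h import *
for uv in [(252,217),(403,217)]: print(st(atz('wrist',uv,66)))
E
```

```text
[197.576 -58.974  66.   ]
[197.5    71.185  66.   ]
```

Call:
step_arm --pt "4.2 0 5 0 0 0 1" --pt "4.2 0 10 0 0 0 1" --pt "3.8 0 13.4 0 0 0 1" --pt "2.8 0 14.1 0 0 0 1" --pt "1.9 0 14.6 0 0 0 1" --pt "1.3 0 14.9 0 0 0 1" --pt "1.0 0 15.0 0 0 0 1" --pt "1.0 0 15.0 0 0 0 1"

```text
t: 19.7
tcp_pos: [567.6, -35.1, 63.1]
ee_rot: [[-0.232, 0.965, 0.12], [0.86, 0.262, -0.437], [-0.454, 0.002, -0.891]]
force: [-0.5, 0.5, -0.2]
opening: 85.4
```

Call:
step_arm --pt "-0.27 0 0.14 0 0 0 1" --pt "-0.45 0 0.23 0 0 0 1" --pt "-0.55 0 0.27 0 0 0 1"

```text
t: 20.08
tcp_pos: [569.0, -41.3, 62.7]
ee_rot: [[-0.233, 0.965, 0.12], [0.86, 0.262, -0.438], [-0.454, 0.001, -0.891]]
force: [0.0, 1.8, -0.3]
opening: 85.5
```

```bash
python3 - <<'E'
from h import *
s=sh();print(st(s['tcp_pos']))
pic('scene','s14.png'); pic('wrist','w14.png')
E
```

```text
t 20.075
tcp_pos [569.049 -41.255  62.715]
force [ 0.046  1.773 -0.326]
opening 85.461
joints [-0.292  0.978  0.11   1.787  0.845  0.518 -0.737]
[205.381   7.493  62.715]
```

View pics/w14.png

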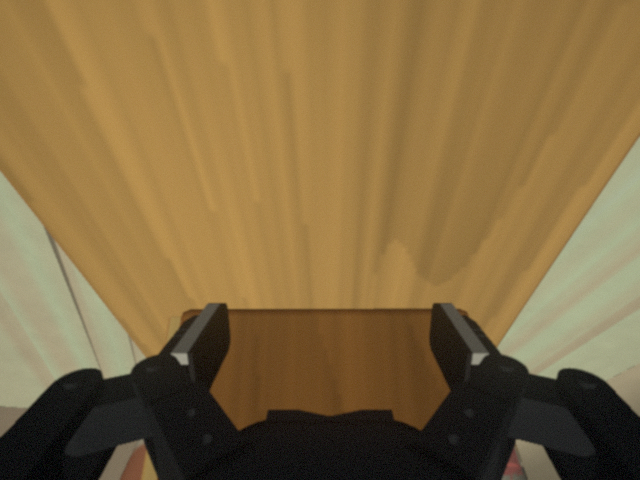

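Call:
step_arm --pt "-0.18 0 0.09 0 0 0 1" --pt "-0.27 0 0.14 0 0 0 1" --pt "-0.27 0 0.14 0 0 0 1"

```text
t: 20.55
tcp_pos: [569.8, -43.8, 62.7]
ee_rot: [[-0.233, 0.965, 0.12], [0.86, 0.262, -0.437], [-0.453, 0.001, -0.891]]
force: [-2.0, 4.0, 1.7]
opening: 85.2
```

Call:
step_arm --pt "-0.14 0 0.07 0 0 0 1" --pt "-0.22 0 0.11 0 0 0 1" --pt "-0.22 0 0.11 0 0 0 1"

```text
t: 20.92
tcp_pos: [569.9, -44.1, 62.5]
ee_rot: [[-0.234, 0.965, 0.12], [0.861, 0.263, -0.435], [-0.451, 0.001, -0.893]]
force: [-12.8, 19.3, 13.3]
opening: 85.5
```

The force jumped to about 25 N, so the edge is home. Backing straight off, then up.

Call:
step_arm --pt "0.5 0 -0.25 0 0 0 1" --pt "1.5 0 -0.8 0 0 0 1" --pt "3 0 -1.5 0 0 0 1" --pt "4.5 0 -2.5 0 0 0 1" --pt "4.5 0 -8 0 0 0 1" --pt "4.5 0 -13 0 0 0 1" --pt "4.5 0 -18 0 0 0 1" --pt "4.5 0 -18 0 0 0 1" --pt "4.5 0 -18 0 0 0 1"

```text
t: 22.05
tcp_pos: [538.1, 71.3, 202.4]
ee_rot: [[-0.233, 0.965, 0.12], [0.86, 0.262, -0.438], [-0.454, 0.001, -0.891]]
force: [0.5, -0.6, -0.6]
opening: 85.5
```

```bash
python3 - <<'E'
from h import *
s=sh();print(st(s['tcp_pos']))
im=pic('scene','s15.png')
for c in ('scene','wrist'):
  if c=='wrist': pic('wrist','w15.png')
  for n in ['board_inner','board_outer','board_mid','mug_mid','honey_mid','tumbler_mid']:
    print(c,n,[(st(d['position']).round(),np.round(d['position']),round(d['score'],2)) for d in r.spot_point(n,c)][:1])
cv2.imwrite('pics/s15c.png',cv2.resize(im[80:350,200:450],None,fx=2.2,fy=2.2,interpolation=cv2.INTER_CUBIC))
E
```

```text
t 22.05
tcp_pos [538.094  71.312 202.435]
force [ 0.546 -0.57  -0.649]
opening 85.536
joints [-0.434  0.741 -0.03   1.689  0.626  0.913 -0.632]
[ 88.643   7.115 202.435]
scene board_inner [(array([210.,   5.,  60.]), array([567., -46.,  60.]), 0.61)]
scene board_outer [(array([275.,   6., 201.]), array([ 586., -108.,  201.]), 0.7)]
scene board_mid [(array([240.,   6., 129.]), array([577., -75., 129.]), 0.78)]
scene mug_mid [(array([ 474., -166.,   48.]), array([ 472., -346.,   48.]), 0.88)]
scene honey_mid [(array([516., -34.,  44.]), array([ 610., -352.,   44.]), 0.92)]
scene tumbler_mid []
wrist board_inner [(array([211.,   6.,  59.]), array([569., -46.,  59.]), 0.79)]
wrist board_outer []
wrist board_mid [(array([241.,   5., 129.]), array([576., -76., 129.]), 0.64)]
wrist mug_mid [(array([ 480., -171.,   48.]), array([ 468., -353.,   48.]), 0.77)]
wrist honey_mid []
wrist tumbler_mid [(array([213.,   5.,  61.]), array([569., -49.,  61.]), 0.16)]
```

View pics/s15c.png

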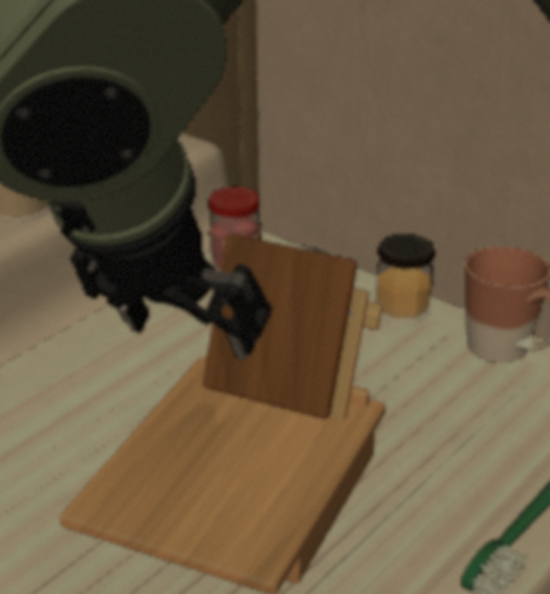

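View pics/w15.png

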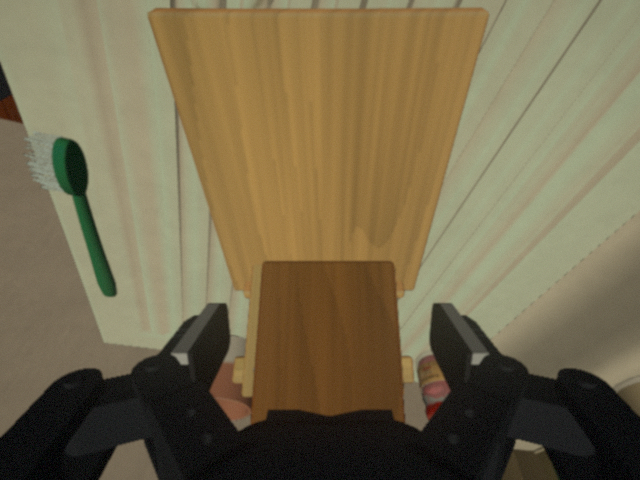

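```bash
python3 -c "
from cell import r
print(r.job_done(), r.state()['t'])"
```

```text
the job is handed in; nothing more can be done
the job is handed in; nothing more can be done
```

The board is now leaning on the slats with its underside facing the bowl and its lower edge pushed home. I handed the job in at about 22 s of the 51 s allowed; the hand-in gives no verdict.

- **Slide:** I pushed the board from behind with the open fingers until its outer end stuck out about 48–50 mm past the deck edge. It stayed flat and square.
- **Turn:** I reached under that end with the jaws vertical, clamped it and turned it to about 1.87 rad. I then released it onto the slats.
- **Push home:** I pressed the lower edge against the slat feet with both fingers until the force jumped to about 25 N, then backed off.

**Last checks (network spots on the scene and wrist pictures, good to about 4 mm):**

| Check | Measured | Allowed |
|---|---|---|
| Inner end relative to the slat feet | about −5 mm | above −25 mm |
| Inner end height relative to the deck top | −1 to 0 mm | −5 to 20 mm |
| Outer end height above the deck | about 141 mm | above 110 mm |
| Turned angle | about 2.0 rad | 1.8–2.25 rad |
| Sideways offset | about 6 mm | within 60 mm |

- **Squareness and contact:** The board looks square to the slats in the wrist picture, and the hand was well clear of it.
- **Bystanders:** The mug and honey jar read within a few millimetres of their start. The glass was not found in the final pictures (one spurious hit at score 0.16), so it has no final measurement. It showed in the wrist picture just after the board was released, and nothing went near it.
- **One hard contact:** Setting the board down briefly gave about 45 N at the wrist, because the deck was met a few millimetres earlier than I had worked out. I eased off before releasing.

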